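# Clamp a slide box on the T-slot plate with a quarter-turn T-bolt

## Robot

A 6-joint arm with a two-finger parallel gripper is mounted at the origin on the work surface; the furniture and walls round the work are solid. World frame = base frame: x ahead of the robot, y to its left, z up, the work surface at z = 0. Lengths are in m, angles in rad, forces in N, time in s.
With the tool pointing down it reaches from about 0.375 to 0.9 m from the base axis. Payload 3.1 kg.
Tool frame: the origin (TCP) lies midway between the tips of the shut fingers; the grasp point (between the pads) lies 19 mm behind it; z points along the fingers, x is the direction in which the jaws open and shut, and the axes are right-handed (so a half turn about z gives the same grasp; the last joint's range is limited). The gripper opens to 87 mm and grips with 3 to 60 N. Pads are 19 mm wide; open, the fingers measure 117 mm over their backs; the gripper's body (75 mm by 190 mm) begins 51 mm behind the grasp point.
Start: joints at [-1.502, 0.527, 1.433, -0, 1.181, -0.178], TCP at [0.153, -0.606, 0.223] pointing down, gripper open.
Joint ranges: [-3.08, 3.08], [-0.75, 2.2], [0.22, 2.44], [-1.43, 4.57], [0, 2.65], [-2.85, 2.85]. Speed limits (rad/s): [2.79, 2.79, 3.14, 3.14, 3.14, 3.14].

## Interface

Orientations are given as a unit quaternion [x, y, z, w].
In Python, from rig import * gives the robot as it stands.
- The arm moves only by the tool drive_tool, never from a script. Its argument "plan" is a list of rows, each an object with "offset": the shift along the tool's x, y, z in cm, a list of three; "delta_rot": the turn, a rotation vector about the tool's x, y, z in degrees, a list of three; "jaw": the finger opening in cm, from 0 to 8.7. In form: [{"offset": [dx, dy, dz], "delta_rot": [wx, wy, wz], "jaw": jaw}, ...]. A call has exactly 8 rows; each row is the pose to reach, as a shift and turn from the pose commanded when the call began, along the tool's axes at that moment; what a row does not reach only later rows make up. A row lasts 1/12 s, in which the tool goes at most 41.7 mm and 7.16 degrees, less where a joint would pass 70% of its speed; a pose out of reach is approached as far as the arm can. A call with a gripper value outside its range is refused whole. The fingers move at their own pace and stop on an object; "squeeze" is the grip in N (left out, the last holds). Time passes only in rows, so rows that repeat a pose let the fingers close, or fill a call up. It gives the time, the measured TCP pose, the force and the opening at its end, in the units of the state.
- get_obs(): the state, without advancing time (a new reading comes with each control period).
- camera(name): name is "scene" or "top" or "wrist"; returns the picture (480x640x3 uint8, red, green, blue); there is no depth.
- calibration(name): a dict with "K" (3x3 intrinsics, pixels), "distortion" ([k1, k2, p1, p2, k3] as OpenCV has them; the pictures are not rectified), "pose" (4x4, takes a point from camera to world coordinates); the wrist camera has in their place "tool_from_camera" (4x4, takes a point from camera to tool coordinates, whose origin is the TCP and whose axes are the tool frame's). Camera axes: x right, y down, z forward; pixel columns grow to the right and rows downward; lengths in m; the calibration is good to about 2 mm. A picture is of the moment at which its call begins: read the wrist's pose just before it. calibration takes no time and is no camera call.
- hand_in(): hands the job in, once; it reports no verdict.
The state is a dict: "time": time; "q": joint angles; "joint_velocities": joint speeds; "joint_torque": joint torques, N m; "position": TCP position; "tool_rot": TCP orientation; "ft_force": force on the tool from outside, world axes, zero at the start; "moment": the same for the moment, N m; "grip_width": finger opening in m.
Only numpy, scipy, OpenCV 4.12 (cv2) and the standard library are available. Lean on these libraries where they do the work, as an engineer would, in place of code of your own. Each camera call takes 0.05 s, during which the arm holds its last target.

## Task

Clamp the slide box on the slotted plate: lower the T-bolt's head into the slot on the free side of the box and clear of it, slide it along so that it pushes the box against the sprung stop with about 10 newtons (never more than 16 on the box), and while still pressing turn the bolt a quarter turn so that its head locks under the lips of the slot. Then let go: the box must stay flat, square and clamped with the spring still pressing. Leave the dish, the vial and the marker where they are.

Things in the scene. Friction and masses are not known exactly. Their poses are not given: they have to be found in the camera images.
- slot_plate: Fixed aluminium plate 130 (its x) x 370 (its y) x 30 mm high on the table; origin at the centre of its underside, z up. A T-slot runs along its y at x = 0, y = -165 to +178 mm: throat 15 mm wide between lips 6 mm thick, below them a channel 36 mm wide, its floor 15 mm below the plate's top. A sprung stop stands across the slot near the +y end (see slot_top).
- slot_top (a point): Middle of the slot at the height of the plate's top, 30 mm above the plate's origin, same axes. The stop's place is NOT measured and differs each time: the face of its black pad (52 wide, 25 mm high) lies anywhere from y = +80 to +140 mm, so find it by feel. The pad gives 1 mm for every 1.8 N, at most 12 mm.
- slide_box: Loose grey slide box lying across the slot between two low guide strips (8 mm high, 96 mm apart, 4 mm play each side): 96 mm (88 at the foot) along its x, 62 mm along its y, 26 mm high, 0.10 to 0.21 kg; origin mid-underside. At the start its axes are within 0.04 rad of the plate's and its centre is at plate y = +15 to +38 mm, clear of the stop. The bolt goes in on its -y side.
- tbolt_bar (a point): Centre of the black grip bar on top of the loose steel T-bolt (0.3 kg): bar 36 mm long (x), 12 thick (y), 36 high (z up). Below this point: bar's underside at 18 mm; smooth push ring of 32 mm diameter at 23.5 to 29.5; rough underside of the 30 mm flange at 50.5; it rests on the plate when the head is in the slot, and this point is then 80.5 mm above the plate's underside.
- tbolt_head (a point): Foot of the T-bolt, 64 mm below tbolt_bar, same axes: head 30 mm long along x, like the bar, 12 wide, 6.5 high, foot edges stepped in as a lead-in. It enters the slot only with the bar along the slot; turned a quarter either way it lies under both lips. Let go then, the bolt leans back and jams, and the force on the box falls by half.
- park_block: Fixed grey plastic block 70 (its x) x 50 x 32 mm high; origin at the centre of its underside. At the start the bolt's head stands in its oblong pocket, 34 x 16 mm, 18 mm deep (long side along x), with the flange on the block's top. Lift the bolt straight up by 20 mm or more to free it.
- petri: Bystander: loose round dish, 64 mm in diameter, 16 mm high, beyond the plate; origin at the centre of its underside.
- vial: Bystander: loose small screw vial, 23 mm in diameter, 54 mm high, upright beyond the plate; origin at the centre of its underside.
- marker: Bystander: loose marker pen, 138 mm long along its y, 15 mm thick, on the robot's side of the plate; origin at its underside.

How it is judged:
By the outcome, as a careful person would: the job done as asked, in the order asked, and still so for the second after the job is handed in, with the robot touching nothing.
It also fails if it takes over 59 s, if anything falls off the work surface, if the arm or the gripper's body presses on something with over 40 N, if the wrist force passes 120 N, or if a joint passes its speed limit or range.

## Working session

There is one attempt and no reset: what is moved stays moved. The work goes in short steps, Python scripts to look and compute and a tool call to move; the robot and the scene stay as the last step left them, time stands still between calls to the robot, and variables do not carry over. Pictures are saved under pics/ and viewed, and the job is handed in when it is done.

Besides the shell and the picture viewer there is one more tool, called after "Request:" by a JSON object that holds its "fn" and its "kwargs", one argument or row to a line. drive_tool: Moves the arm, as the interface text tells. Its arguments: {"type":"object","properties":{"plan":{"type":"array","items":{"type":"object","properties":{"offset":{"type":"array","items":{"type":"number"}},"delta_rot":{"type":"array","items":{"type":"number"}},"jaw":{"type":"number"}}}},"squeeze":{"type":"number"}},"required":["plan"]}

```bash
mkdir -p pics; ls; python3 - <<'E'
from rig import *
import cv2
print(get_obs())
for n in ("scene","top","wrist"):
    im=camera(n); cv2.imwrite(f"pics/{n}0.png",im[:,:,::-1])
    c=calibration(n); print(n,{k:(v.tolist() if hasattr(v,'tolist') else v) for k,v in c.items()})
E
```

```text
pics
{'time': 0.0, 'q': array([-1.50151297e+00,  5.28481560e-01,  1.43388956e+00, -4.90199149e-05,
        1.18137657e+00, -1.78483734e-01]), 'joint_velocities': array([-0.00237112, -0.00097603, -0.00153476, -0.00047617, -0.00056835,
        0.00057758]), 'joint_torque': array([-9.69896359e-05, -4.40046251e+01, -1.76591706e+01,  6.32063462e-02,
        5.84405672e-02, -1.72386826e-04]), 'position': array([ 0.15324874, -0.6051737 ,  0.22156622]), 'tool_rot': array([ 7.89067960e-01, -6.14304968e-01, -7.36082085e-04, -7.87237613e-04]), 'ft_force': array([ 0.26790714, -0.53046475,  0.39827229]), 'moment': array([-0.00536412, -0.02775922, -0.02848615]), 'grip_width': 0.08693470940031973}
scene {'K': [[495.29331638606544, 0.0, 321.3955790047515], [0.0, 495.29331638606544, 239.34469664178158], [0.0, 0.0, 1.0]], 'distortion': [-0.04516550245288224, 0.0, 0.0, 0.0, 0.0], 'pose': [[-0.8017965691756915, -0.3917959585499558, 0.4512407212586335, 0.18186041540929698], [-0.5972948096164782, 0.5013940196495625, -0.625973599654865, 0.5958740470102873], [0.019004527442310057, -0.7714272252932064, -0.63
[... 328 characters left out ...]
144802], [-0.9999967572921232, 0.0007625116411771636, -0.002429810946499901, 0.05140051558648041], [0.002227804698073375, -0.20032793189761075, -0.9797263682211752, 0.9115861743872637], [0.0, 0.0, 0.0, 1.0]]}
wrist {'K': [[421.87745179535017, 0.0, 317.42314044183865], [0.0, 421.87745179535017, 242.2386785640936], [0.0, 0.0, 1.0]], 'distortion': [-0.053426862555671306, 0.0, 0.0, 0.0, 0.0], 'tool_from_camera': [[0.999997718045117, 0.00012935244203965394, -0.002132410022225862, 3.718262172824893e-05], [0.0004943714316474537, 0.9570592866738807, 0.2898918373948612, -0.08027974544093706], [0.002078341031862171, -0.28989223007736303, 0.957057038759617, -0.16104654246603525], [0.0, 0.0, 0.0, 1.0]]}
```

View pics/scene0.png

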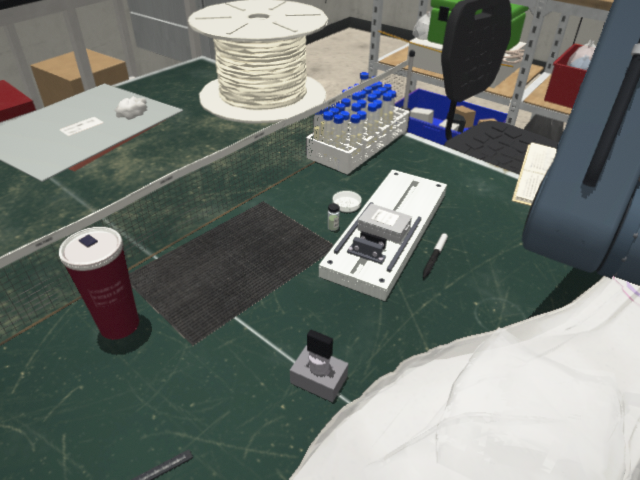

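View pics/top0.png

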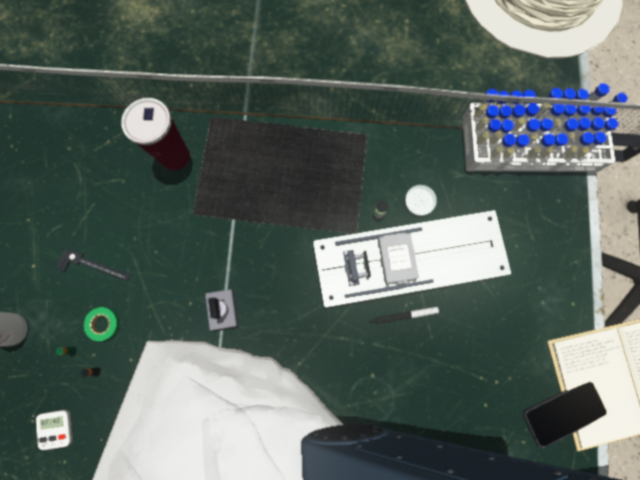

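View pics/wrist0.png

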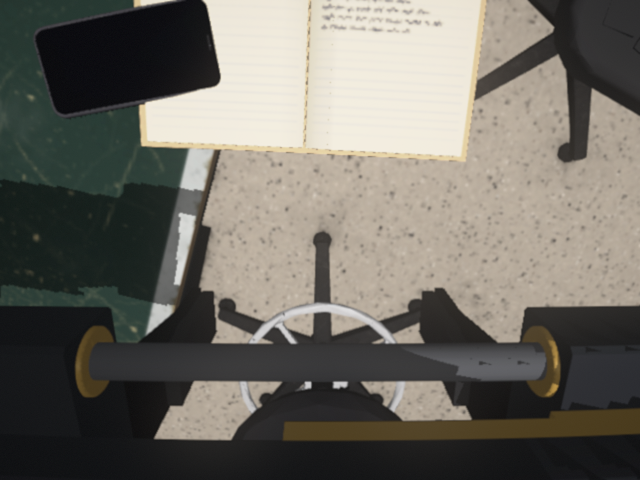

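The top view shows the plate at about (412,258) with +y to the image left. The box is at (399,258), the stop at (357,267) and the parked bolt at (218,309). I'll enlarge these areas for measuring.

```bash
cat > h.py <<'E'
from rig import *
import cv2, numpy as np
from scipy.spatial.transform import Rotation as R
def cal(n,obs=None):
    c=calibration(n);K=np.array(c['K']);d=np.array(c['distortion'])
    if 'pose' in c: P=np.array(c['pose'])
    else:
        T=np.eye(4);T[:3,:3]=R.from_quat(obs['tool_rot']).as_matrix();T[:3,3]=obs['position']
        P=T@np.array(c['tool_from_camera'])
    return K,d,P
def ray(n,uv,z,obs=None):
    K,d,P=cal(n,obs); uv=np.array(uv,float).reshape(-1,1,2)
    p=cv2.undistortPoints(uv,K,d)[:,0]; v=np.c_[p,np.ones(len(p))]@P[:3,:3].T
    return P[:3,3]+v*((z-P[2,3])/v[:,2])[:,None]
def proj(n,X,obs=None):
    K,d,P=cal(n,obs);Q=np.linalg.inv(P)
    return cv2.projectPoints(np.array(X,float).reshape(-1,1,3),cv2.Rodrigues(Q[:3,:3])[0],Q[:3,3],K,d)[0][:,0]
E
python3 - <<'E'
from h import *
print(proj("top",[[0,0,0],[0.375,0,0]]))
im=cv2.imread("pics/top0.png")
cv2.imwrite("pics/t_plate.png",cv2.resize(im[190:325,300:520],None,fx=3.6,fy=3.6,interpolation=cv2.INTER_CUBIC))
cv2.imwrite("pics/t_park.png",cv2.resize(im[270:350,180:270],None,fx=7,fy=7,interpolation=cv2.INTER_CUBIC))
im=cv2.imread("pics/scene0.png")
cv2.imwrite("pics/s_park.png",cv2.resize(im[320:410,270:370],None,fx=6,fy=6,interpolation=cv2.INTER_CUBIC))
cv2.imwrite("pics/s_plate.png",cv2.resize(im[160:300,310:460],None,fx=4,fy=4,interpolation=cv2.INTER_CUBIC))
E
```

```text
[[349.13956396 550.22818504]
 [347.21683644 342.18321031]]
```

View pics/t_plate.png

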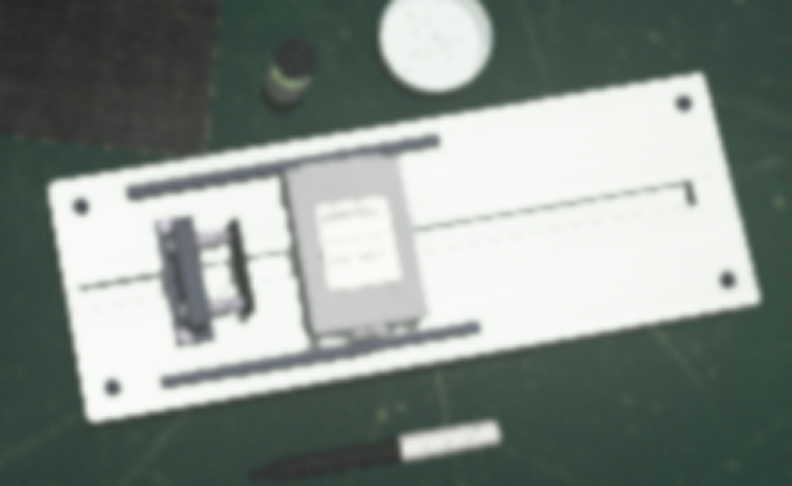

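View pics/t_park.png

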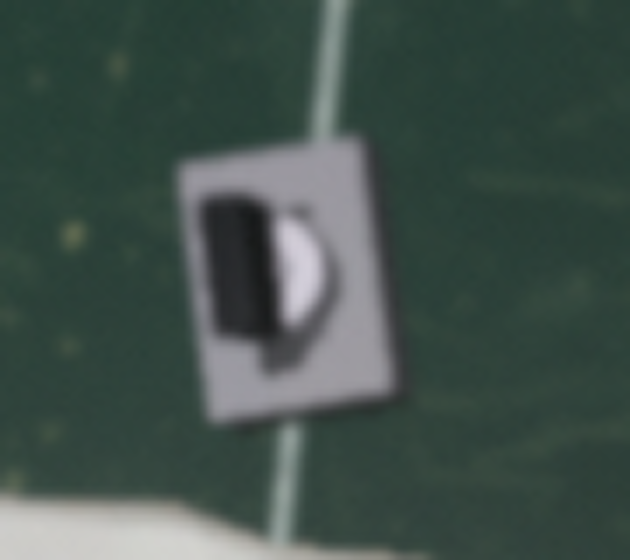

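View pics/s_park.png

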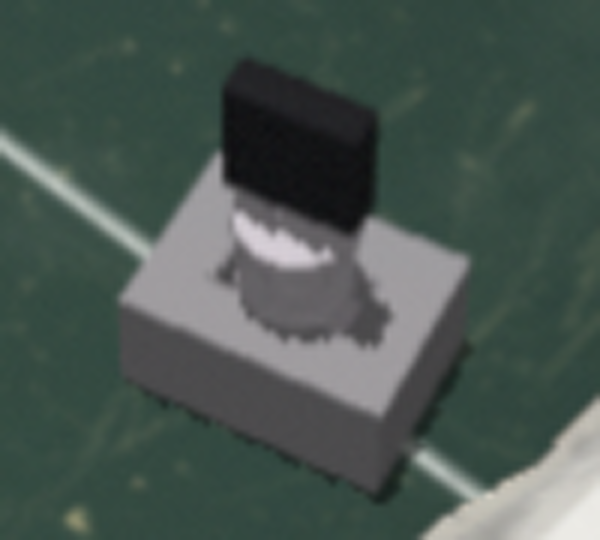

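View pics/s_plate.png

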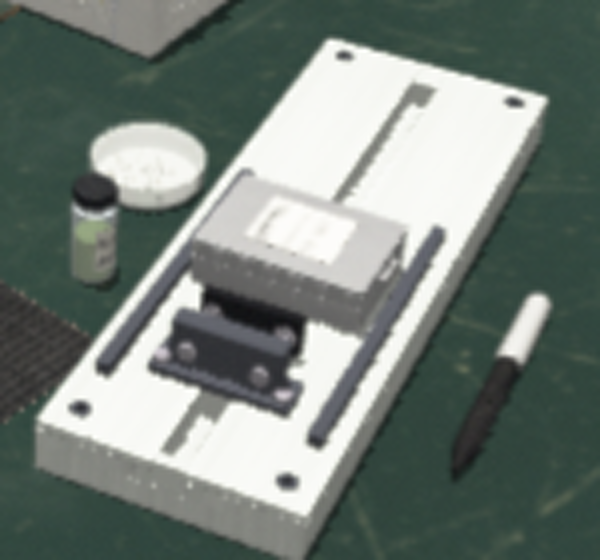

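```bash
cat >> h.py <<'E'
from scipy.optimize import least_squares
def tf(p,X):
    c,s=np.cos(p[2]),np.sin(p[2]); X=np.array(X,float)
    return np.c_[p[0]+c*X[:,0]-s*X[:,1],p[1]+s*X[:,0]+c*X[:,1],X[:,2]]
def fit(obs_list,p0):
    # obs_list: (cam, X(n,3), uv(n,2), obs)
    f=lambda p:np.concatenate([(proj(c,tf(p,X),o)-np.array(uv)).ravel() for c,X,uv,o in obs_list])
    r=least_squares(f,p0); return r.x,np.round(r.fun.reshape(-1,2),1)
def crop(uv,f,x0,y0): return (np.array(uv,float)+.5)/f-.5+[x0,y0]
E
python3 - <<'E'
from h import *
# plate corners top: plate +y = image left, +x= image up
X=np.array([[65,185,30],[65,-185,30],[-65,-185,30],[-65,185,30]])/1e3
t=crop([[50,183],[703,73],[760,302],[90,421]],3.6,300,190)
w=ray("top",t,.03);print(w.round(4))
s=crop([[37,428],[330,40],[548,98],[302,528]],4,310,160)
p0=[w[:,0].mean(),w[:,1].mean(),0.17]
for L in ([("top",X,t,None)],[("scene",X,s,None)],[("top",X,t,None),("scene",X,s,None)]):
    p,r=fit(L,p0);print("plate",p.round(4),r.tolist())
# park block
Xb=np.array([[35,25,32],[35,-25,32],[-35,-25,32],[-35,25,32]])/1e3
tb=crop([[178,160],[362,138],[399,393],[212,424]],7,180,270)
w=ray("top",tb,.032);print(w.round(4))
sb=crop([[119,300],[216,152],[470,258],[384,413]],6,270,320)
p0=[w[:,0].mean(),w[:,1].mean(),0.17]
for L in ([("top",Xb,tb,None)],[("scene",Xb,sb,None)],[("top",Xb,tb,None),("scene",Xb,sb,None)]):
    p,r=fit(L,p0);print("park",p.round(4),r.tolist())
# bar top (z=.032+.0505+.018)
Xt=np.array([[18,6,100.5],[18,-6,100.5],[-18,-6,100.5],[-18,6,100.5]])/1e3
tt=crop([[197,195],[268,198],[280,340],[218,335]],7,180,270)
print("bar",ray("top",tt,.1005).round(4))
E
```

```text
[[ 0.5709  0.0655  0.03  ]
 [ 0.6331 -0.2982  0.03  ]
 [ 0.5047 -0.3197  0.03  ]
 [ 0.4422  0.044   0.03  ]]
plate [ 0.5377 -0.1271  0.1694] [[-0.4, 0.1], [0.2, 0.0], [0.3, -0.1], [-0.1, -0.1]]
plate [ 0.5326 -0.1213  0.1686] [[-1.0, -0.3], [-0.4, 0.5], [0.1, 1.1], [1.1, -0.7]]
plate [ 0.5358 -0.1255  0.1696] [[-1.2, 1.1], [-0.5, 0.9], [-0.4, 0.9], [-1.0, 0.9], [-0.9, -2.3], [-0.7, -0.7], [-0.4, -0.3], [0.8, -3.0]]
[[0.4689 0.2736 0.032 ]
 [0.475  0.2231 0.032 ]
 [0.4061 0.2107 0.032 ]
 [0.3977 0.2611 0.032 ]]
park [0.4369 0.2421 0.1649] [[0.5, 0.8], [-0.0, -0.3], [-0.5, -0.2], [0.1, -0.3]]
park [0.4352 0.2427 0.182 ] [[-0.0, -0.0], [-0.0, -0.1], [0.2, -0.3], [-0.1, 0.3]]
park [0.4359 0.2424 0.1748] [[0.2, 1.5], [-0.4, 0.1], [-0.5, 0.2], [0.1, 0.3], [-0.3, -0.6], [-0.1, -0.5], [-0.0, -0.5], [-0.5, -0.1]]
bar [[0.4542 0.251  0.1005]
 [0.4535 0.233  0.1005]
 [0.4181 0.2286 0.1005]
 [0.4193 0.2442 0.1005]]
```

```bash
cat >> h.py <<'E'
def togo(o,pos,ang):
    """tool-frame offset cm and z-turn deg to reach world TCP pos with tool x at world angle ang (deg), tool down"""
    Rm=R.from_quat(o['tool_rot']); d=Rm.inv().apply(np.array(pos)-o['position'])*100
    a=np.radians(ang); x=np.array([np.cos(a),np.sin(a),0]); z=np.array([0,0,-1.]); G=R.from_matrix(np.c_[x,np.cross(z,x),z])
    rv=(Rm.inv()*G).as_rotvec(degrees=True)
    return d.round(2),rv.round(2)
E
python3 - <<'E'
from h import *
o=get_obs()
print(ray("scene",[[351,403],[368,387]],0).round(3), ray("top",[[221,345],[270,350],[147,342],[300,372]],0).round(3))
for p in ([.33,-.47,.25],[.50,-.30,.26],[.57,-.0,.26]): print(p,togo(o,p,-75.8))
E
```

```text
[[0.374 0.247 0.   ]
 [0.369 0.21  0.   ]] [[0.369 0.246 0.   ]
 [0.36  0.15  0.   ]
 [0.374 0.392 0.   ]
 [0.319 0.091 0.   ]]
[0.33, -0.47, 0.25] (array([ -8.79, -20.45,  -2.8 ]), array([-0.02,  0.09, -0.  ]))
[0.5, -0.3, 0.26] (array([-21.1 , -41.1 ,  -3.77]), array([-0.02,  0.09, -0.  ]))
[0.57, -0.0, 0.26] (array([-48.47, -55.25,  -3.73]), array([-0.02,  0.09, -0.  ]))
```

Request:
{"fn": "drive_tool", "kwargs": {
  "plan": [
    {"offset":[-2,-3.5,-1],"delta_rot":[0,0,0],"jaw":6},
    {"offset":[-4,-7,-2],"delta_rot":[0,0,0],"jaw":6},
    {"offset":[-6,-10.5,-3],"delta_rot":[0,0,0],"jaw":6},
    {"offset":[-8,-14,-4],"delta_rot":[0,0,0],"jaw":6},
    {"offset":[-10,-17.5,-4],"delta_rot":[0,0,0],"jaw":6},
    {"offset":[-12,-21,-4],"delta_rot":[0,0,0],"jaw":6},
    {"offset":[-14,-24.5,-4],"delta_rot":[0,0,0],"jaw":6},
    {"offset":[-16,-28,-4],"delta_rot":[0,0,0],"jaw":6}
  ]
}}

```text
time: 0.82
position: [0.3865, -0.3804, 0.2625]
tool_rot: [0.789, -0.614, -0.0, -0.0]
ft_force: [1.4, -0.7, 0.4]
grip_width: 0.0601
```

Request:
{"fn": "drive_tool", "kwargs": {
  "plan": [
    {"offset":[-3.1,-2.6,0],"delta_rot":[0,0,0],"jaw":6},
    {"offset":[-6.2,-5.2,0],"delta_rot":[0,0,0],"jaw":6},
    {"offset":[-9.3,-7.8,0],"delta_rot":[0,0,0],"jaw":6},
    {"offset":[-12.4,-10.4,0],"delta_rot":[0,0,0],"jaw":6},
    {"offset":[-15.5,-12.5,0],"delta_rot":[0,0,0],"jaw":6},
    {"offset":[-19,-14,0],"delta_rot":[0,0,0],"jaw":6},
    {"offset":[-23,-14.5,0],"delta_rot":[0,0,0],"jaw":6},
    {"offset":[-27,-14.5,0],"delta_rot":[0,0,0],"jaw":6}
  ]
}}

```text
time: 1.48
position: [0.4606, -0.083, 0.2624]
tool_rot: [0.789, -0.614, 0.0, -0.0]
ft_force: [-0.0, -0.1, 0.1]
grip_width: 0.0601
```

```bash
python3 - <<'E'
from h import *
o=get_obs()
cv2.imwrite("pics/w1.png",camera("wrist")[:,:,::-1])
np.save("o1.npy",o,allow_pickle=True)
print(o['position'],togo(o,[.436,.2422,.22],-80.1))
E
```

```text
[ 0.46058983 -0.08297294  0.26235891] (array([-32.13,  -5.6 ,   4.24]), array([-0.05, -0.  ,  4.32]))
```

View pics/w1.png

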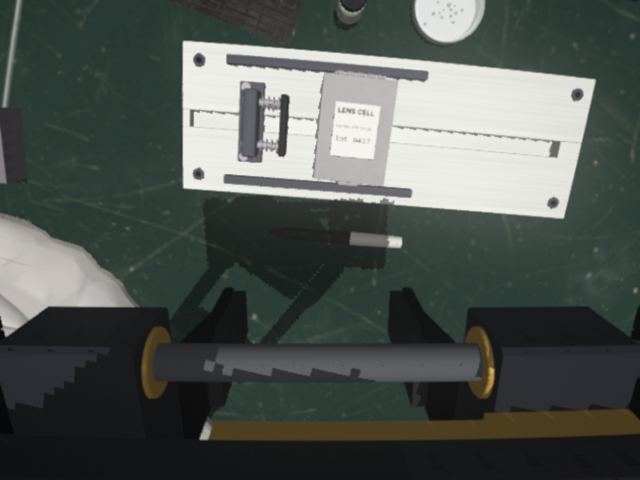

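The wrist view shows the whole plate, with corners at (183,41), (595,79), (563,218) and (183,188). The box top runs from about (325,72) to (382,186), and the pad face is at column ~288.

```bash
python3 - <<'E'
from h import *
o=np.load("o1.npy",allow_pickle=True).item()
im=cv2.imread("pics/w1.png");g=cv2.cvtColor(im,6)
c=np.array([[183,41],[595,79],[563,218],[183,188]],np.float32).reshape(-1,1,2)
c=cv2.cornerSubPix(g,c,(5,5),(-1,-1),(3,40,.01))[:,0];print(c.round(1).tolist())
X=np.array([[65,185,30],[65,-185,30],[-65,-185,30],[-65,185,30]])/1e3
p,r=fit([("wrist",X,c,o)],[.537,-.126,.17]);print(p.round(4),r.tolist())
h=np.array([[199,60],[577.5,95],[553,202.5],[198.5,174]]);w=ray("wrist",h,.03,o)
def loc(W):
    c,s=np.cos(p[2]),np.sin(p[2]);d=W[:,:2]-p[:2];return np.c_[c*d[:,0]+s*d[:,1],-s*d[:,0]+c*d[:,1]]*1e3
print("holes",loc(w).round(1).tolist())
b=np.array([[325,72],[398,82],[382,186],[314,178]],np.float32).reshape(-1,1,2)
print("box",loc(ray("wrist",b,.056,o)).round(1).tolist())
print("pad top",loc(ray("wrist",[[289,95],[286,157]],.057,o)).round(1).tolist())
print("slot ends",loc(ray("wrist",[[192,119],[554,149]],.03,o)).round(1).tolist())
cv2.imwrite("pics/w1c.png",cv2.resize(im[30:225,175:605],None,fx=1.85,fy=1.85,interpolation=cv2.INTER_CUBIC))
E
```

```text
[[182.5, 40.599998474121094], [595.2999877929688, 78.9000015258789], [563.2999877929688, 217.89999389648438], [182.8000030517578, 187.6999969482422]]
[ 0.5382 -0.1259  0.1689] [[-1.3, -0.5], [1.5, -0.2], [1.0, 0.9], [-1.0, 0.6]]
holes [[49.7, 169.3], [49.3, -170.2], [-50.1, -169.9], [-50.3, 169.1]]
box [[45.4, 58.9], [42.6, -1.6], [-44.2, 1.3], [-42.0, 61.2]]
pad top [[25.1, 87.1], [-25.8, 86.5]]
slot ends [[-0.9, 175.2], [-0.1, -159.1]]
```

View pics/w1c.png

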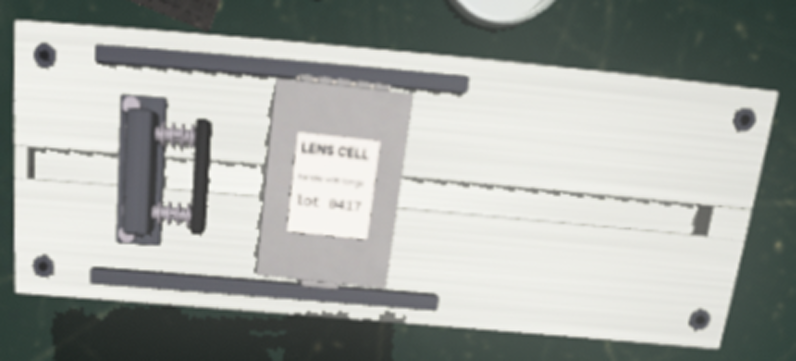

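Request:
{"fn": "drive_tool", "kwargs": {
  "plan": [
    {"offset":[-4,-0.5,0],"delta_rot":[0,0,0.5],"jaw":6},
    {"offset":[-8,-1,0],"delta_rot":[0,0,1],"jaw":6},
    {"offset":[-12,-1.5,0],"delta_rot":[0,0,2],"jaw":6},
    {"offset":[-16,-2,0],"delta_rot":[0,0,3],"jaw":6},
    {"offset":[-20,-3,0],"delta_rot":[0,0,4.3],"jaw":6},
    {"offset":[-24,-3,0],"delta_rot":[0,0,4.3],"jaw":6},
    {"offset":[-28,-3,0],"delta_rot":[0,0,4.3],"jaw":6},
    {"offset":[-30,-3,0],"delta_rot":[0,0,4.3],"jaw":6}
  ]
}}

```text
time: 2.2
position: [0.4137, 0.2167, 0.2624]
tool_rot: [0.766, -0.642, -0.001, -0.0]
ft_force: [0.1, 0.3, 0.0]
grip_width: 0.0601
```

```bash
python3 - <<'E'
from h import *
o=get_obs()
cv2.imwrite("pics/w2.png",camera("wrist")[:,:,::-1])
np.save("o2.npy",o,allow_pickle=True)
print(o['position'],o['joint_velocities'].round(2),togo(o,[.436,.2422,.22],-80.1))
E
```

```text
[0.41365677 0.21668642 0.26244568] [ 0.49  0.07 -0.11 -0.04  0.03  0.48] (array([-2.12, -2.65,  4.25]), array([0.05, 0.08, 0.16]))
```

View pics/w2.png

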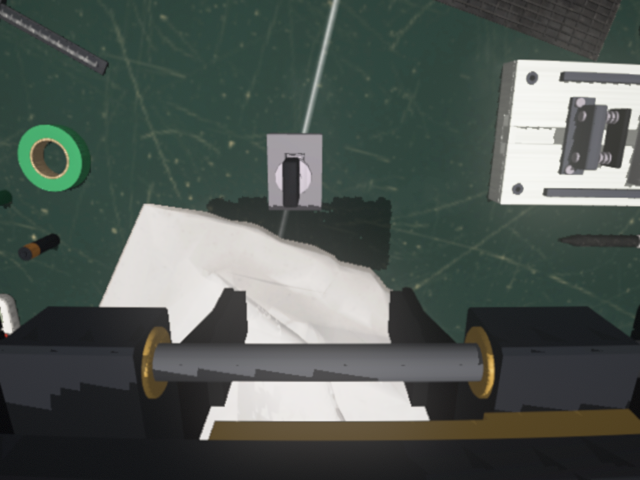

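```bash
python3 - <<'E'
from h import *
im=cv2.imread("pics/w2.png")
cv2.imwrite("pics/w2c.png",cv2.resize(im[125:220,255:335],None,fx=6,fy=6,interpolation=cv2.INTER_CUBIC))
E
```

```text
(no output)
```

View pics/w2c.png

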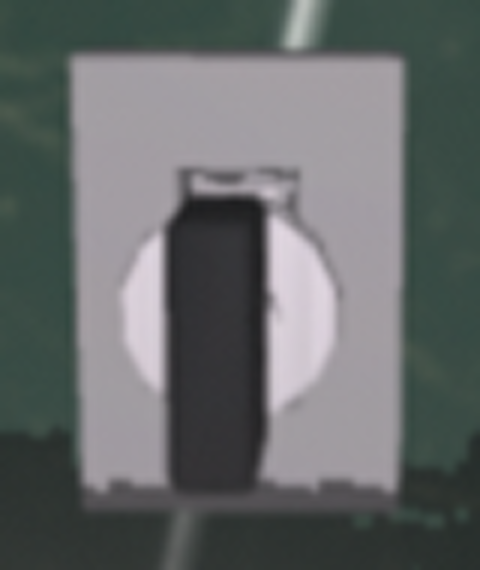

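```bash
python3 - <<'E'
from h import *
o=np.load("o2.npy",allow_pickle=True).item()
X=np.array([[35,25,32],[35,-25,32],[-35,-25,32],[-35,25,32]])/1e3
c=crop([[70,55],[404,57],[398,494],[82,494]],6,255,125)
p,r=fit([("wrist",X,c,o)],[.436,.242,.17]);print(p.round(4),r.tolist())
def inv(P): return (np.array(P)-[255,125]+.5)*6-.5
th=np.linspace(0,2*np.pi,60)
ring=tf(p,np.c_[.016*np.cos(th),.016*np.sin(th),0*th+.059])
bar=tf(p,np.array([[18,6,100.5],[18,-6,100.5],[-18,-6,100.5],[-18,6,100.5],[18,6,64.5],[18,-6,64.5],[-18,-6,64.5],[-18,6,64.5]])/1e3)
im=cv2.imread("pics/w2c.png")
for P,col in((ring,(0,0,255)),(bar[:4],(0,255,0)),(bar[4:],(255,0,0)),(tf(p,X),(0,255,255))):
    cv2.polylines(im,[inv(proj("wrist",P,o)).round().astype(int)],True,col,1)
cv2.imwrite("pics/w2o.png",im)
print(togo(o,[p[0],p[1],.12],np.degrees(p[2])-90))
E
```

```text
[0.4391 0.2441 0.1682] [[0.1, -1.4], [-0.2, -1.4], [0.1, 1.7], [0.0, 1.3]]
(array([-2.23, -3.  , 14.25]), array([0.05, 0.08, 0.43]))
```

View pics/w2o.png

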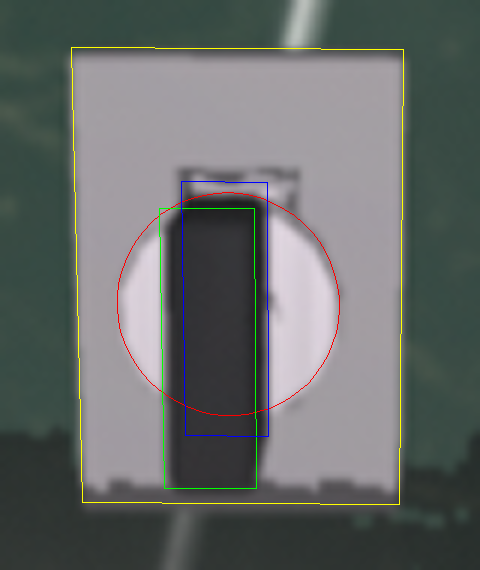

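Request:
{"fn": "drive_tool", "kwargs": {
  "plan": [
    {"offset":[-2.2,-2.9,1],"delta_rot":[0,0,0.4],"jaw":6},
    {"offset":[-2.2,-2.9,4],"delta_rot":[0,0,0.4],"jaw":6},
    {"offset":[-2.2,-2.9,8],"delta_rot":[0,0,0.4],"jaw":6},
    {"offset":[-2.2,-2.9,10],"delta_rot":[0,0,0.4],"jaw":4},
    {"offset":[-2.2,-2.9,10],"delta_rot":[0,0,0.4],"jaw":4},
    {"offset":[-2.2,-2.9,10],"delta_rot":[0,0,0.4],"jaw":4},
    {"offset":[-2.2,-2.9,10],"delta_rot":[0,0,0.4],"jaw":4},
    {"offset":[-2.2,-2.9,10],"delta_rot":[0,0,0.4],"jaw":4}
  ]
}}

```text
time: 2.92
position: [0.4417, 0.2402, 0.1643]
tool_rot: [0.763, -0.646, 0.001, -0.002]
ft_force: [0.8, -0.1, 0.8]
grip_width: 0.0414
```

```bash
python3 - <<'E'
from h import *
o=get_obs()
im=camera("wrist")[:,:,::-1];cv2.imwrite("pics/w3.png",im)
np.save("o3.npy",o,allow_pickle=True)
print(o['position'],o['joint_velocities'].round(2),togo(o,[.4385,.244,.12],-80.3))
E
```

```text
[0.44173655 0.24021599 0.16428163] [ 0.   -0.01  0.    0.   -0.    0.  ] (array([-0.42,  0.27,  4.43]), array([-0.23,  0.02, -0.22]))
```

View pics/w3.png

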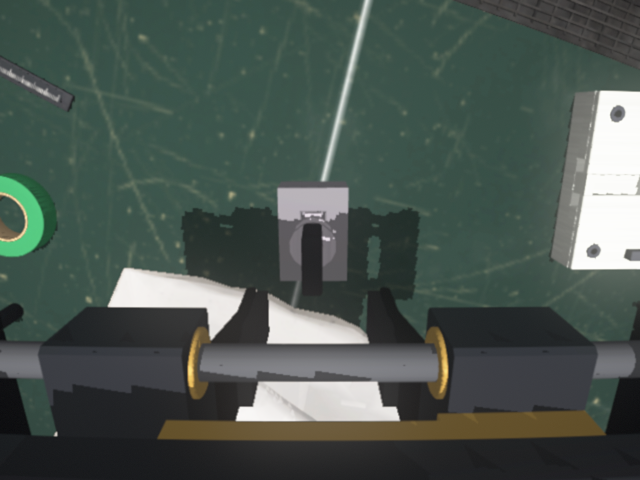

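```bash
python3 - <<'E'
from h import *
im=cv2.imread("pics/w3.png")
cv2.imwrite("pics/w3c.png",cv2.resize(im[175:305,260:365],None,fx=4.5,fy=4.5,interpolation=cv2.INTER_CUBIC))
E
```

```text
(no output)
```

View pics/w3c.png

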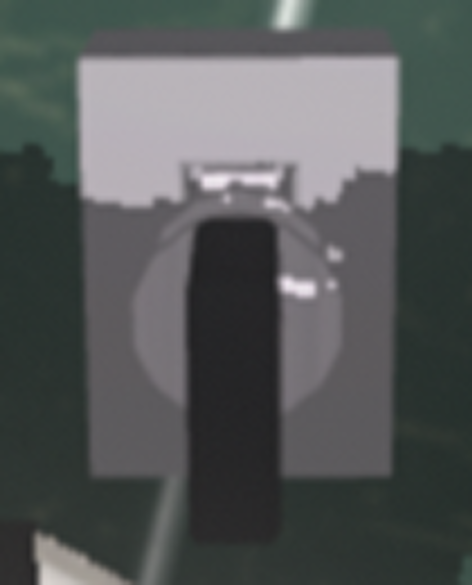

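```bash
python3 - <<'E'
from h import *
o=np.load("o3.npy",allow_pickle=True).item()
X=np.array([[35,25,32],[35,-25,32],[-35,-25,32],[-35,25,32]])/1e3
c=crop([[78,57],[399,57],[391,477],[91,476]],4.5,260,175)
p,r=fit([("wrist",X,c,o)],[.436,.242,.17]);print("block",p.round(4),r.tolist())
Xb=np.array([[-18,6,100.5],[-18,-6,100.5]])/1e3
cb=crop([[189,542],[279,542]],4.5,260,175)
w=ray("wrist",cb,.1005,o);print(w, np.linalg.norm(w[1]-w[0]))
a=p[2];m=w.mean(0)[:2]+.018*np.array([np.cos(a),np.sin(a)]);print("bar centre",m)
q=np.r_[m,a]
def inv(P): return (np.array(P)-[260,175]+.5)*4.5-.5
th=np.linspace(0,2*np.pi,60)
im=cv2.imread("pics/w3c.png")
for q,k in((p,1),(q,0)):
  ring=tf(q,np.c_[.016*np.cos(th),.016*np.sin(th),0*th+.059])
  bar=tf(q,np.array([[18,6,100.5],[18,-6,100.5],[-18,-6,100.5],[-18,6,100.5],[18,6,64.5],[18,-6,64.5],[-18,-6,64.5],[-18,6,64.5]])/1e3)
  for P,col in((ring,(0,0,255)),(bar[:4],(0,255,0)),(bar[4:],(255,0,0))):
    cv2.polylines(im,[inv(proj("wrist",P,o)).round().astype(int)],True,col,1+k)
cv2.imwrite("pics/w3o.png",im)
print(togo(o,[m[0],m[1],.0655],np.degrees(p[2])-90))
E
```

```text
block [0.4382 0.2437 0.1665] [[0.0, 0.0], [0.1, -0.0], [0.1, -0.1], [-0.2, 0.1]]
[[0.42084479 0.24657057 0.1005    ]
 [0.42276128 0.23514611 0.1005    ]] 0.011584092060218059
bar centre [0.43955418 0.24384107]
(array([-0.39,  0.19,  9.88]), array([-0.23,  0.02, -0.06]))
```

View pics/w3o.png

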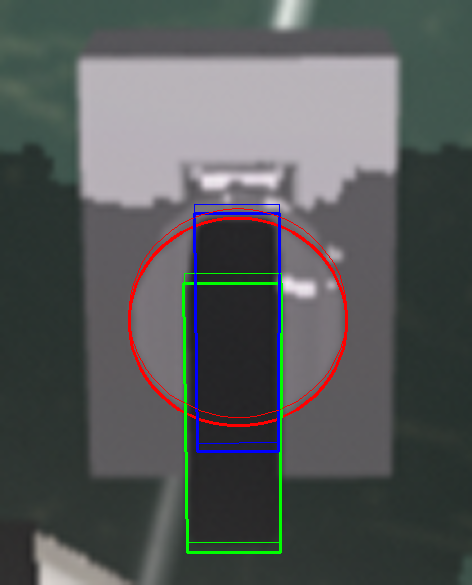

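Request:
{"fn": "drive_tool", "kwargs": {
  "plan": [
    {"offset":[-0.39,0.21,1],"delta_rot":[-0.2,0,0],"jaw":4},
    {"offset":[-0.39,0.21,4],"delta_rot":[-0.2,0,0],"jaw":4},
    {"offset":[-0.39,0.21,7.5],"delta_rot":[-0.2,0,0],"jaw":4},
    {"offset":[-0.39,0.21,9.4],"delta_rot":[-0.2,0,0],"jaw":4},
    {"offset":[-0.39,0.21,9.8],"delta_rot":[-0.2,0,0],"jaw":4},
    {"offset":[-0.39,0.21,9.8],"delta_rot":[-0.2,0,0],"jaw":4},
    {"offset":[-0.39,0.21,9.8],"delta_rot":[-0.2,0,0],"jaw":4},
    {"offset":[-0.39,0.21,9.8],"delta_rot":[-0.2,0,0],"jaw":4}
  ]
}}

```text
time: 3.63
position: [0.4386, 0.2441, 0.0659]
tool_rot: [0.763, -0.646, -0.0, -0.0]
ft_force: [-0.4, -0.7, 0.8]
grip_width: 0.04
```

```bash
python3 - <<'E'
from h import *
o=get_obs()
im=camera("wrist")[:,:,::-1];cv2.imwrite("pics/w4.png",im)
np.save("o4.npy",o,allow_pickle=True)
print(o['position'],o['joint_velocities'].round(2),togo(o,[.4393,.2438,.0655],-80.46))
E
```

```text
[0.43863494 0.2440581  0.06588654] [-0.   -0.01  0.   -0.   -0.    0.  ] (array([ 0.04, -0.06,  0.04]), array([ 0.02,  0.02, -0.04]))
```

View pics/w4.png

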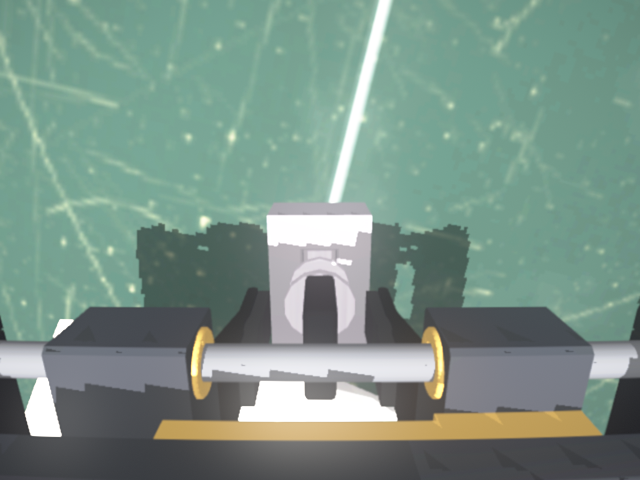

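The bar sits centred between the open fingers at (320,335), so I'm closing on it.

Request:
{"fn": "drive_tool", "kwargs": {
  "plan": [
    {"offset":[0.03,-0.06,0],"delta_rot":[0,0,0],"jaw":4},
    {"offset":[0.03,-0.06,0],"delta_rot":[0,0,0],"jaw":1.4},
    {"offset":[0.03,-0.06,0],"delta_rot":[0,0,0],"jaw":0.5},
    {"offset":[0.03,-0.06,0],"delta_rot":[0,0,0],"jaw":0.5},
    {"offset":[0.03,-0.06,0],"delta_rot":[0,0,0],"jaw":0.5},
    {"offset":[0.03,-0.06,0],"delta_rot":[0,0,0],"jaw":0.5},
    {"offset":[0.03,-0.06,0],"delta_rot":[0,0,0],"jaw":0.5},
    {"offset":[0.03,-0.06,0],"delta_rot":[0,0,0],"jaw":0.5}
  ],
  "squeeze": 55
}}

```text
time: 4.35
position: [0.4381, 0.2432, 0.0646]
tool_rot: [0.763, -0.646, -0.001, 0.001]
ft_force: [-0.1, -1.3, 1.9]
grip_width: 0.0115
```

Request:
{"fn": "drive_tool", "kwargs": {
  "plan": [
    {"offset":[0,0,-0.5],"delta_rot":[0,0,0],"jaw":0.5},
    {"offset":[0,0,-1.5],"delta_rot":[0,0,0],"jaw":0.5},
    {"offset":[0,0,-3],"delta_rot":[0,0,0],"jaw":0.5},
    {"offset":[0,0,-5],"delta_rot":[0,0,0],"jaw":0.5},
    {"offset":[0,0,-7],"delta_rot":[0,0,0],"jaw":0.5},
    {"offset":[0,0,-8],"delta_rot":[0,0,0],"jaw":0.5},
    {"offset":[0,0,-8],"delta_rot":[0,0,0],"jaw":0.5},
    {"offset":[0,0,-8],"delta_rot":[0,0,0],"jaw":0.5}
  ]
}}

```text
time: 5.02
position: [0.4384, 0.2436, 0.1453]
tool_rot: [0.763, -0.646, -0.001, 0.001]
ft_force: [-1.1, -0.2, -3.8]
grip_width: 0.0118
```

```bash
python3 - <<'E'
from h import *
o=get_obs()
im=camera("wrist")[:,:,::-1];cv2.imwrite("pics/w5.png",im)
np.save("o5.npy",o,allow_pickle=True)
print(o)
pl=np.array([.5382,-.1259,.169])
print(togo(o,tf(pl,[[0,-.06,.16]])[0],9.68))
E
```

```text
{'time': 5.0167, 'q': array([2.83581987e-01, 4.80442479e-01, 1.81419787e+00, 7.16964976e-04,
       8.49032389e-01, 1.68808890e+00]), 'joint_velocities': array([-0.00066275,  0.02895456,  0.02118769, -0.00101839, -0.00252595,
        0.00016444]), 'joint_torque': array([ 2.78183265e-02, -3.86743283e+01, -1.32924253e+01,  2.67898547e-02,
       -9.61202709e-02,  6.12661597e-05]), 'position': array([0.43840776, 0.24355711, 0.14526927]), 'tool_rot': array([ 7.63234895e-01, -6.46120222e-01, -7.98420640e-04,  7.18668487e-04]), 'ft_force': array([-1.09360927, -0.21623871, -3.84459258]), 'moment': array([-0.00727261, -0.01441421, -0.04887547]), 'grip_width': 0.011847576609134778}
(array([44.09, -3.76, -1.49]), array([ 8.000e-02,  1.100e-01, -9.018e+01]))
```

View pics/w5.png

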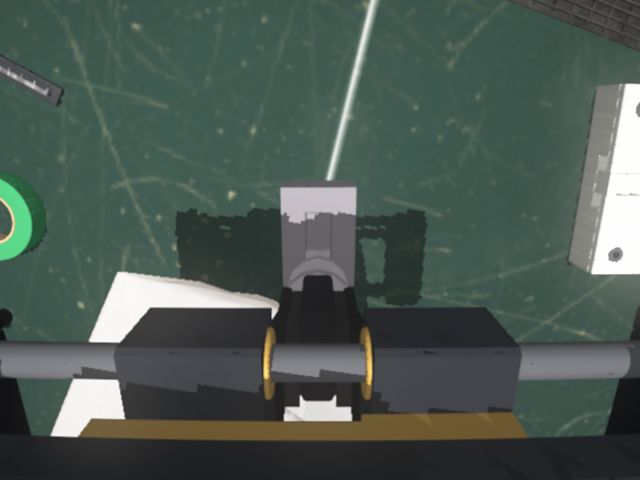

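```bash
python3 - <<'E'
from h import *
o=np.load("o5.npy",allow_pickle=True).item()
im=cv2.imread("pics/w5.png")
T=R.from_quat(o['tool_rot'])
def inv(P): return (np.array(P)-[260,230]+.5)*6-.5
im=cv2.resize(im[230:320,260:380],None,fx=6,fy=6,interpolation=cv2.INTER_CUBIC)
th=np.linspace(0,2*np.pi,90)
for r,z,col in((.016,.0056,(0,0,255)),(.016,.0116,(0,255,255)),(.015,.0326,(0,255,0))):
    P=np.c_[r*np.cos(th),r*np.sin(th),0*th+z]
    cv2.polylines(im,[inv(proj("wrist",T.apply(P)+o['position'],o)).round().astype(int)],True,col,1)
cv2.imwrite("pics/w5c.png",im)
E
```

```text
(no output)
```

View pics/w5c.png

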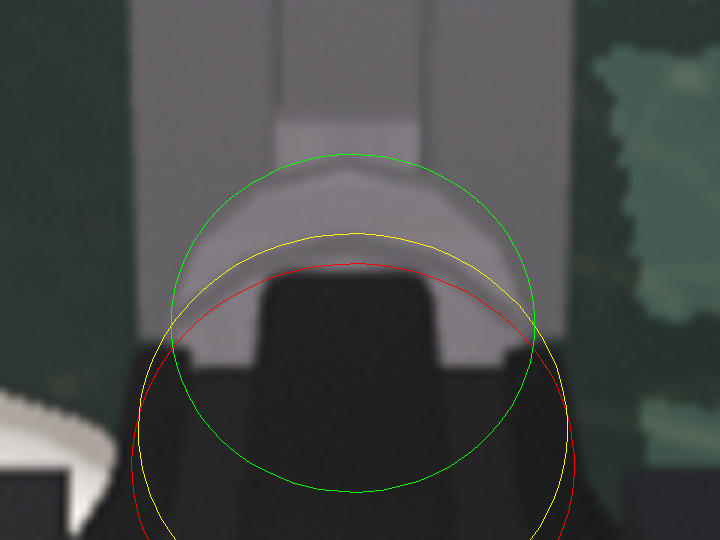

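Request:
{"fn": "drive_tool", "kwargs": {
  "plan": [
    {"offset":[3,0,-0.5],"delta_rot":[0,0,-6],"jaw":0.5},
    {"offset":[6.5,-0.5,-1],"delta_rot":[0,0,-12.5],"jaw":0.5},
    {"offset":[10,-1,-1.5],"delta_rot":[0,0,-19],"jaw":0.5},
    {"offset":[13.5,-1.5,-1.5],"delta_rot":[0,0,-25.5],"jaw":0.5},
    {"offset":[17,-2,-1.5],"delta_rot":[0,0,-32],"jaw":0.5},
    {"offset":[20.5,-2.5,-1.5],"delta_rot":[0,0,-38.5],"jaw":0.5},
    {"offset":[24,-3,-1.5],"delta_rot":[0,0,-45],"jaw":0.5},
    {"offset":[27,-3.5,-1.5],"delta_rot":[0,0,-51],"jaw":0.5}
  ]
}}

```text
time: 5.73
position: [0.5171, -0.0193, 0.1581]
tool_rot: [0.968, -0.252, -0.003, 0.001]
ft_force: [1.3, 0.5, -3.2]
grip_width: 0.0116
```

```bash
python3 - <<'E'
from h import *
o=get_obs()
pl=np.array([.5382,-.1259,.169])
print(o['position'],o['joint_velocities'].round(2),togo(o,tf(pl,[[0,-.045,.16]])[0],9.68))
E
```

```text
[ 0.51706682 -0.01931657  0.15813408] [-0.6   0.14 -0.3   0.02  0.16 -1.83] (array([ 9.88, 11.77, -0.2 ]), array([  0.07,   0.34, -38.92]))
```

Request:
{"fn": "drive_tool", "kwargs": {
  "plan": [
    {"offset":[2,2.4,0],"delta_rot":[0,0,-6.5],"jaw":0.5},
    {"offset":[4,4.8,0],"delta_rot":[0,0,-13],"jaw":0.5},
    {"offset":[6,7.2,0],"delta_rot":[0,0,-19.5],"jaw":0.5},
    {"offset":[8,9.6,0],"delta_rot":[0,0,-26],"jaw":0.5},
    {"offset":[9.5,11.4,0],"delta_rot":[0,0,-32.5],"jaw":0.5},
    {"offset":[9.7,11.6,0],"delta_rot":[0,0,-38.9],"jaw":0.5},
    {"offset":[9.7,11.6,0],"delta_rot":[0,0,-38.9],"jaw":0.5},
    {"offset":[9.7,11.6,0],"delta_rot":[0,0,-38.9],"jaw":0.5}
  ]
}}

```text
time: 6.4
position: [0.5435, -0.1653, 0.1579]
tool_rot: [0.997, 0.08, -0.003, -0.001]
ft_force: [-0.1, 0.3, -2.7]
grip_width: 0.0117
```

```bash
python3 - <<'E'
from h import *
o=get_obs()
im=camera("wrist")[:,:,::-1];cv2.imwrite("pics/w6.png",im)
np.save("o6.npy",o,allow_pickle=True)
pl=np.array([.5382,-.1259,.169])
print(o['position'],o['joint_velocities'].round(2),o['q'].round(2),togo(o,tf(pl,[[0,-.045,.16]])[0],9.68))
E
```

```text
[ 0.54349962 -0.1652845   0.15790947] [ 0.02 -0.01  0.01  0.    0.    0.01] [-0.49  0.54  1.64 -0.    0.98 -0.65] (array([ 0.14,  0.53, -0.21]), array([-0.16,  0.37, -0.5 ]))
```

View pics/w6.png

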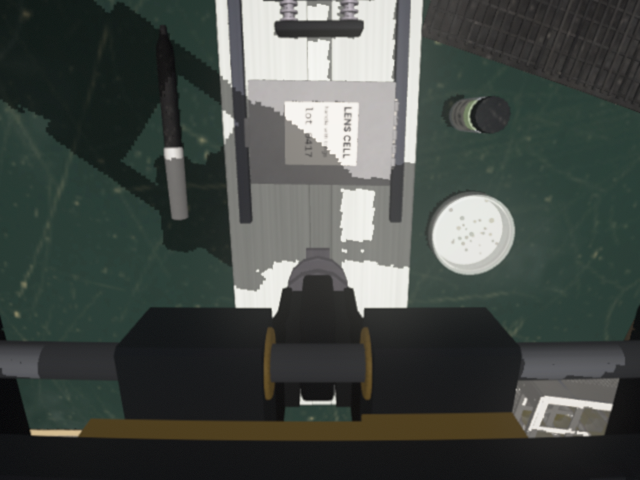

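```bash
python3 - <<'E'
from h import *
im=cv2.imread("pics/w6.png")
cv2.imwrite("pics/w6c.png",cv2.resize(im[170:320,215:430],None,fx=3.7,fy=3.7,interpolation=cv2.INTER_CUBIC))
E
```

```text
(no output)
```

View pics/w6c.png

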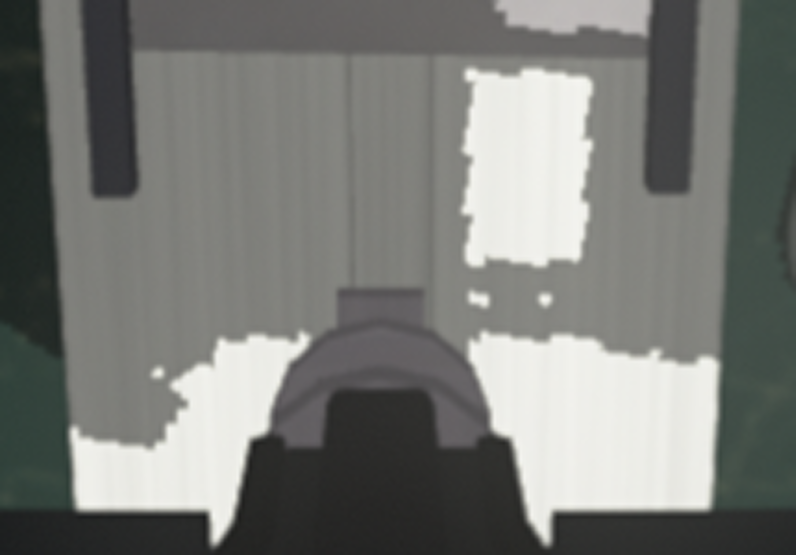

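```bash
python3 - <<'E'
from h import *
o=np.load("o6.npy",allow_pickle=True).item()
T=R.from_quat(o['tool_rot'])
def tl(pts,z): 
    w=ray("wrist",crop(pts,3.7,215,170),z,o); return w,(T.inv().apply(w-o['position'])*1e3).round(1)
w,t=tl([[43,0],[75,510],[738,0],[713,510]],.03);print("edges tool",t.tolist())
m=(w[0]+w[2])/2;n=(w[1]+w[3])/2;print("dir deg",np.degrees(np.arctan2(*(m-n)[1::-1]))-90,"mid",(t[0]+t[2])/2,(t[1]+t[3])/2)
w,t=tl([[350,55],[352,280],[433,55],[431,280]],.03);print("slot",t.tolist())
w,t=tl([[338,290],[425,290]],o['position'][2]-.046);print("head",t.tolist())
w,t=tl([[133,50],[648,57]],.03);print("box foot",t.tolist())
pl=np.array([.5382,-.1259,.169]);print(tf(pl,[[0,-.045,.03]]))
E
```

```text
edges tool [[-61.9, -44.7, 128.4], [-61.8, 58.4, 128.1], [66.3, -44.7, 127.6], [67.9, 58.0, 127.3]]
dir deg 9.65165633385979 mid [  2.2 -44.7 128. ] [  3.05  58.2  127.7 ]
slot [[-5.2, -34.4, 128.0], [-5.1, 9.3, 127.9], [10.2, -34.4, 127.9], [10.2, 9.3, 127.8]]
head [[-5.4, -14.4, 46.1], [6.7, -14.4, 46.0]]
box foot [[-45.6, -35.3, 128.3], [50.2, -34.1, 127.7]]
[[ 0.54576885 -0.17025891  0.03      ]]
```

```bash
python3 - <<'E'
from h import *
o=np.load("o6.npy",allow_pickle=True).item()
T=R.from_quat(o['tool_rot']).as_matrix()
a=.1688; ex=np.array([np.cos(a),np.sin(a),0]);ey=np.array([-np.sin(a),np.cos(a),0])
for n,p in(("slot",[2.5,0,128]),("head",[.65,.6,46]),("tcp",[0,0,0])):
    w=o['position']+T@(np.array(p)/1e3); print(n,w.round(4),(ex@(w-[.5382,-.1259,0])*1e3).round(2),(ey@(w-[.5382,-.1259,0])*1e3).round(2))
print(T.round(4))
E
```

```text
slot [ 0.5451 -0.1647  0.0299] 0.29 -39.37
head [ 0.5439 -0.1657  0.1119] -1.04 -40.19
tcp [ 0.5435 -0.1653  0.1579] -1.39 -39.72
[[ 0.9872  0.1595 -0.0068]
 [ 0.1595 -0.9872  0.0017]
 [-0.0064 -0.0028 -1.    ]]
```

Request:
{"fn": "drive_tool", "kwargs": {
  "plan": [
    {"offset":[0.11,0.4,0.5],"delta_rot":[-0.15,0.35,-0.5],"jaw":0.5},
    {"offset":[0.11,0.4,2.5],"delta_rot":[-0.15,0.35,-0.5],"jaw":0.5},
    {"offset":[0.11,0.4,5],"delta_rot":[-0.15,0.35,-0.5],"jaw":0.5},
    {"offset":[0.11,0.4,6.5],"delta_rot":[-0.15,0.35,-0.5],"jaw":0.5},
    {"offset":[0.11,0.4,7.4],"delta_rot":[-0.15,0.35,-0.5],"jaw":0.5},
    {"offset":[0.11,0.4,7.5],"delta_rot":[-0.15,0.35,-0.5],"jaw":0.5},
    {"offset":[0.11,0.4,7.5],"delta_rot":[-0.15,0.35,-0.5],"jaw":0.5},
    {"offset":[0.11,0.4,7.5],"delta_rot":[-0.15,0.35,-0.5],"jaw":0.5}
  ]
}}

```text
time: 7.12
position: [0.5471, -0.1697, 0.0852]
tool_rot: [0.996, 0.086, 0.002, 0.002]
ft_force: [0.7, 0.2, -4.0]
grip_width: 0.0115
```

```bash
python3 - <<'E'
from h import *
o=get_obs()
im=camera("wrist")[:,:,::-1];cv2.imwrite("pics/w7.png",im)
np.save("o7.npy",o,allow_pickle=True)
cv2.imwrite("pics/w7c.png",cv2.resize(im[190:320,215:430],None,fx=3.7,fy=3.7,interpolation=cv2.INTER_CUBIC))
print(o['position'],o['ft_force'],togo(o,o['position'],9.67))
E
```

```text
[ 0.54705997 -0.16968365  0.0851613 ] [ 0.68513124  0.18561962 -4.02021814] (array([0., 0., 0.]), array([ 0.21, -0.23,  0.25]))
```

View pics/w7c.png

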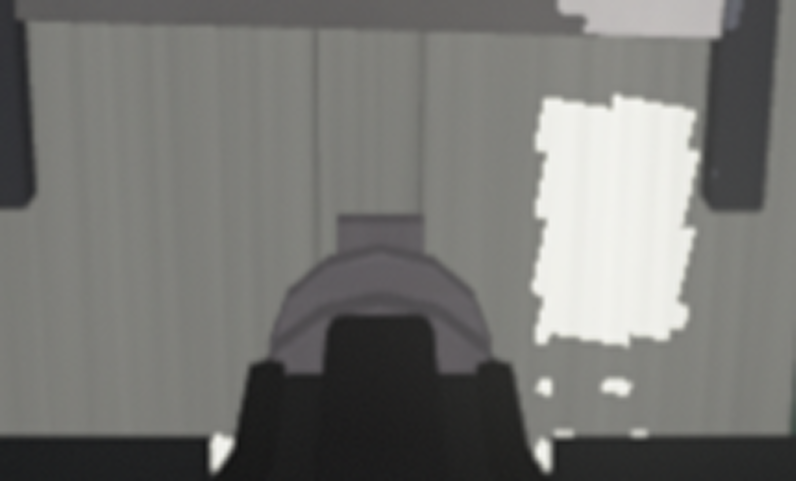

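```bash
python3 - <<'E'
from h import *
o=np.load("o7.npy",allow_pickle=True).item()
T=R.from_quat(o['tool_rot'])
o2=get_obs();print(o2['position'],togo(o2,o2['position'],9.67))
def tl(pts,z): 
    w=ray("wrist",crop(pts,3.7,215,190),z,o); return w,(T.inv().apply(w-o['position'])*1e3).round(1)
W,t=tl([[317,30],[319,210],[422,30],[421,210]],.03);print("slot",t.tolist())
H,t=tl([[338,215],[424,215]],o['position'][2]-.046);print("head",t.tolist())
a=.1688; ex=np.array([np.cos(a),np.sin(a),0])
f=lambda w:ex@(w-[.5382,-.1259,0])*1e3
print(f(W[[0,2]].mean(0)),f(W[[1,3]].mean(0)),f(H.mean(0)))
E
```

```text
[ 0.54719947 -0.16986336  0.08546034] (array([0., 0., 0.]), array([ 0.24, -0.26,  0.24]))
slot [[-8.4, -38.9, 55.0], [-8.4, -12.5, 55.1], [6.3, -38.9, 55.0], [6.4, -12.4, 55.1]]
head [[-5.4, -14.6, 45.9], [6.6, -14.5, 46.0]]
0.4208782999790055 0.540992802066692 2.098316039091125
```

Request:
{"fn": "drive_tool", "kwargs": {
  "plan": [
    {"offset":[-0.07,0,0],"delta_rot":[0.1,-0.12,0.1],"jaw":0.5},
    {"offset":[-0.14,0,0],"delta_rot":[0.2,-0.24,0.2],"jaw":0.5},
    {"offset":[-0.14,0,0.2],"delta_rot":[0.2,-0.24,0.2],"jaw":0.5},
    {"offset":[-0.14,0,0.4],"delta_rot":[0.2,-0.24,0.2],"jaw":0.5},
    {"offset":[-0.14,0,0.6],"delta_rot":[0.2,-0.24,0.2],"jaw":0.5},
    {"offset":[-0.14,0,0.7],"delta_rot":[0.2,-0.24,0.2],"jaw":0.5},
    {"offset":[-0.14,0,0.7],"delta_rot":[0.2,-0.24,0.2],"jaw":0.5},
    {"offset":[-0.14,0,0.7],"delta_rot":[0.2,-0.24,0.2],"jaw":0.5}
  ]
}}

```text
time: 7.83
position: [0.5448, -0.1698, 0.0772]
tool_rot: [0.996, 0.085, -0.001, -0.0]
ft_force: [-0.2, -0.0, -2.2]
grip_width: 0.0117
```

```bash
python3 - <<'E'
from h import *
o=get_obs()
im=camera("wrist")[:,:,::-1];cv2.imwrite("pics/w8.png",im)
np.save("o8.npy",o,allow_pickle=True)
cv2.imwrite("pics/w8c.png",cv2.resize(im[190:320,215:430],None,fx=3.7,fy=3.7,interpolation=cv2.INTER_CUBIC))
print(o['position'],o['ft_force'],togo(o,o['position'],9.67))
E
```

```text
[ 0.54479082 -0.1698165   0.07720588] [-0.15027053 -0.02492761 -2.18506145] (array([0., 0., 0.]), array([-0.07,  0.11,  0.03]))
```

View pics/w8c.png

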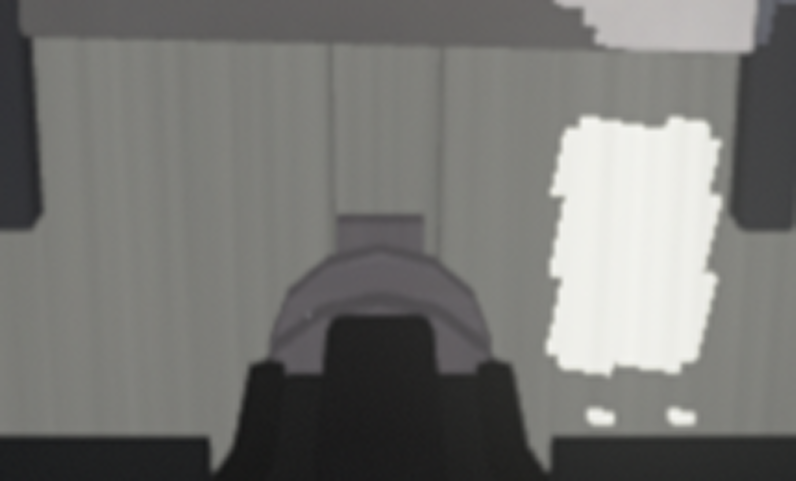

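Request:
{"fn": "drive_tool", "kwargs": {
  "plan": [
    {"offset":[0.08,0,-0.1],"delta_rot":[0,0,0],"jaw":0.5},
    {"offset":[0.08,0,-0.1],"delta_rot":[0,0,0],"jaw":0.5},
    {"offset":[0.08,0,0],"delta_rot":[0,0,0],"jaw":0.5},
    {"offset":[0.08,0,0],"delta_rot":[0,0,0],"jaw":0.5},
    {"offset":[0.08,0,0],"delta_rot":[0,0,0],"jaw":0.5},
    {"offset":[0.08,0,0],"delta_rot":[0,0,0],"jaw":0.5},
    {"offset":[0.08,0,0],"delta_rot":[0,0,0],"jaw":0.5},
    {"offset":[0.08,0,0],"delta_rot":[0,0,0],"jaw":0.5}
  ]
}}

```text
time: 8.55
position: [0.5457, -0.1697, 0.0774]
tool_rot: [0.996, 0.085, -0.001, -0.0]
ft_force: [0.9, -0.4, -2.0]
grip_width: 0.0116
```

```bash
python3 - <<'E'
from h import *
o=get_obs()
im=camera("wrist")[:,:,::-1];cv2.imwrite("pics/w9.png",im)
np.save("o9.npy",o,allow_pickle=True)
cv2.imwrite("pics/w9c.png",cv2.resize(im[190:320,215:430],None,fx=3.7,fy=3.7,interpolation=cv2.INTER_CUBIC))
print(o['position'],o['ft_force'],togo(o,o['position'],9.67))
E
```

```text
[ 0.54567542 -0.16974697  0.07738979] [ 0.86162424 -0.41209819 -2.04164775] (array([0., 0., 0.]), array([-0.05,  0.09,  0.03]))
```

View pics/w9c.png

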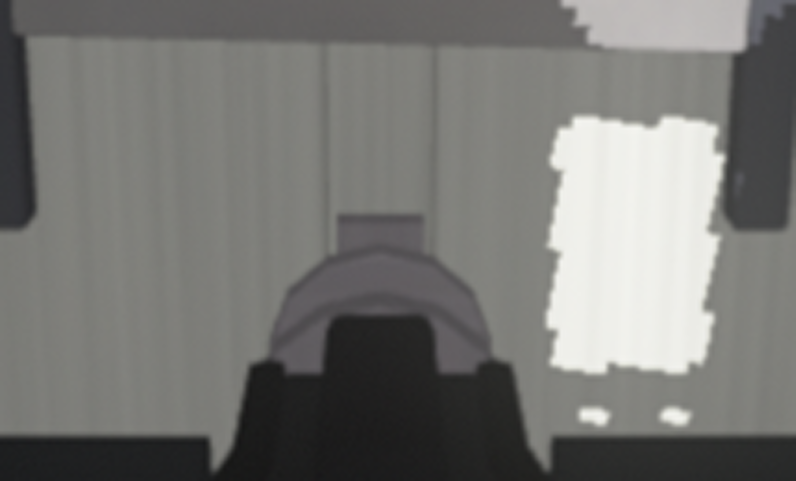

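Request:
{"fn": "drive_tool", "kwargs": {
  "plan": [
    {"offset":[0,0,0.2],"delta_rot":[0,0,0],"jaw":0.5},
    {"offset":[0,0,0.4],"delta_rot":[0,0,0],"jaw":0.5},
    {"offset":[0,0,0.6],"delta_rot":[0,0,0],"jaw":0.5},
    {"offset":[0,0,0.8],"delta_rot":[0,0,0],"jaw":0.5},
    {"offset":[0,0,1.0],"delta_rot":[0,0,0],"jaw":0.5},
    {"offset":[0,0,1.2],"delta_rot":[0,0,0],"jaw":0.5},
    {"offset":[0,0,1.2],"delta_rot":[0,0,0],"jaw":0.5},
    {"offset":[0,0,1.2],"delta_rot":[0,0,0],"jaw":0.5}
  ]
}}

```text
time: 9.27
position: [0.5456, -0.1697, 0.0652]
tool_rot: [0.996, 0.085, -0.001, -0.001]
ft_force: [-0.1, -0.0, -2.6]
grip_width: 0.0117
```

Request:
{"fn": "drive_tool", "kwargs": {
  "plan": [
    {"offset":[0,0,0.1],"delta_rot":[0,0,0],"jaw":0.5},
    {"offset":[0,0,0.2],"delta_rot":[0,0,0],"jaw":0.5},
    {"offset":[0,0,0.25],"delta_rot":[0,0,0],"jaw":0.5},
    {"offset":[0,0,0.25],"delta_rot":[0,0,0],"jaw":0.5},
    {"offset":[0,0,0.25],"delta_rot":[0,0,0],"jaw":0.5},
    {"offset":[0,0,0.25],"delta_rot":[0,0,0],"jaw":0.5},
    {"offset":[0,0,0.25],"delta_rot":[0,0,0],"jaw":0.5},
    {"offset":[0,0,0.25],"delta_rot":[0,0,0],"jaw":0.5}
  ]
}}

```text
time: 9.93
position: [0.5457, -0.1698, 0.063]
tool_rot: [0.996, 0.085, -0.001, -0.0]
ft_force: [-0.5, 0.3, -3.6]
grip_width: 0.0116
```

```bash
python3 - <<'E'
from h import *
o=get_obs()
cv2.imwrite("pics/w10.png",camera("wrist")[:,:,::-1])
np.save("o10.npy",o,allow_pickle=True)
print(o['position'],o['ft_force'],o['moment'],togo(o,o['position'],9.67))
E
```

```text
[ 0.54568879 -0.16976752  0.06295004] [-0.49693455  0.32417907 -3.56426738] [ 0.01912767 -0.08007926 -0.00939489] (array([0., 0., 0.]), array([-0.05,  0.09,  0.03]))
```

View pics/w10.png

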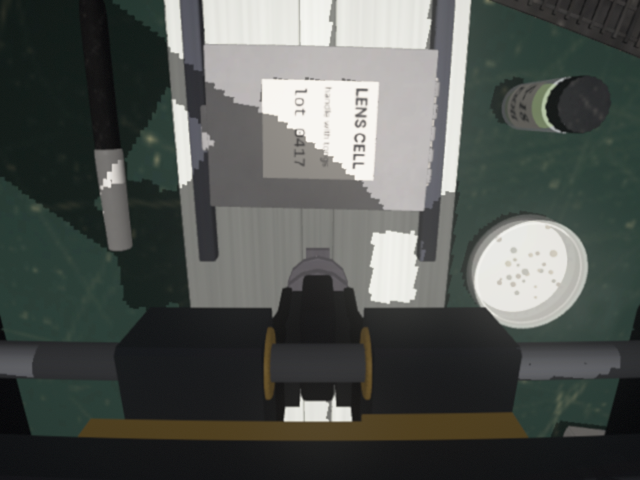

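Request:
{"fn": "drive_tool", "kwargs": {
  "plan": [
    {"offset":[0,-0.3,0],"delta_rot":[0,0,0],"jaw":0.5},
    {"offset":[0,-0.7,0],"delta_rot":[0,0,0],"jaw":0.5},
    {"offset":[0,-1.1,0],"delta_rot":[0,0,0],"jaw":0.5},
    {"offset":[0,-1.5,0],"delta_rot":[0,0,0],"jaw":0.5},
    {"offset":[0,-1.9,0],"delta_rot":[0,0,0],"jaw":0.5},
    {"offset":[0,-2.3,0],"delta_rot":[0,0,0],"jaw":0.5},
    {"offset":[0,-2.5,0],"delta_rot":[0,0,0],"jaw":0.5},
    {"offset":[0,-2.5,0],"delta_rot":[0,0,0],"jaw":0.5}
  ]
}}

```text
time: 10.65
position: [0.5412, -0.1443, 0.0629]
tool_rot: [0.996, 0.085, -0.001, -0.001]
ft_force: [-0.5, 0.0, -3.3]
grip_width: 0.0117
```

```bash
cat >> h.py <<'E'
def st(tag):
    o=get_obs(); a=.1688; ex=np.array([np.cos(a),np.sin(a),0]);ey=np.array([-np.sin(a),np.cos(a),0]); d=o['position']-[.5382,-.1259,0]
    print(tag,"t",o['time'],"px %.2f py %.2f z %.2f"%(ex@d*1e3,ey@d*1e3,o['position'][2]*1e3),"F plate x,y,z",(ex@o['ft_force']).round(2),(ey@o['ft_force']).round(2),o['ft_force'][2].round(2),"mom",np.r_[ex@o['moment'],ey@o['moment'],o['moment'][2]].round(3),"rot",togo(o,o['position'],9.67)[1]); return o
E
python3 -c "
from h import *
st('a')"
```

```text
a t 10.65 px -0.16 py -18.66 z 62.92 F plate x,y,z -0.54 0.1 -3.3 mom [-0.014 -0.056 -0.014] rot [-0.07  0.12  0.07]
```

Request:
{"fn": "drive_tool", "kwargs": {
  "plan": [
    {"offset":[0,-0.3,0],"delta_rot":[0,0,0],"jaw":0.5},
    {"offset":[0,-0.7,0],"delta_rot":[0,0,0],"jaw":0.5},
    {"offset":[0,-1.0,0],"delta_rot":[0,0,0],"jaw":0.5},
    {"offset":[0,-1.3,0],"delta_rot":[0,0,0],"jaw":0.5},
    {"offset":[0,-1.6,0],"delta_rot":[0,0,0],"jaw":0.5},
    {"offset":[0,-1.9,0],"delta_rot":[0,0,0],"jaw":0.5},
    {"offset":[0,-2.2,0],"delta_rot":[0,0,0],"jaw":0.5},
    {"offset":[0,-2.2,0],"delta_rot":[0,0,0],"jaw":0.5}
  ]
}}

```text
time: 11.32
position: [0.5374, -0.1226, 0.0629]
tool_rot: [0.996, 0.085, -0.001, -0.001]
ft_force: [0.6, 0.7, -2.9]
grip_width: 0.0111
```

```bash
python3 -c "
from h import *
st('a')
cv2.imwrite('pics/w11.png',camera('wrist')[:,:,::-1]);st('b')"
```

```text
a t 11.3167 px -0.21 py 3.36 z 62.94 F plate x,y,z 0.69 0.55 -2.89 mom [-0.038 -0.128  0.002] rot [-0.09  0.12  0.05]
b t 11.3667 px -0.26 py 3.22 z 62.89 F plate x,y,z -0.48 -0.33 -3.21 mom [-0.034 -0.096 -0.043] rot [-0.09  0.13  0.04]
```

View pics/w11.png

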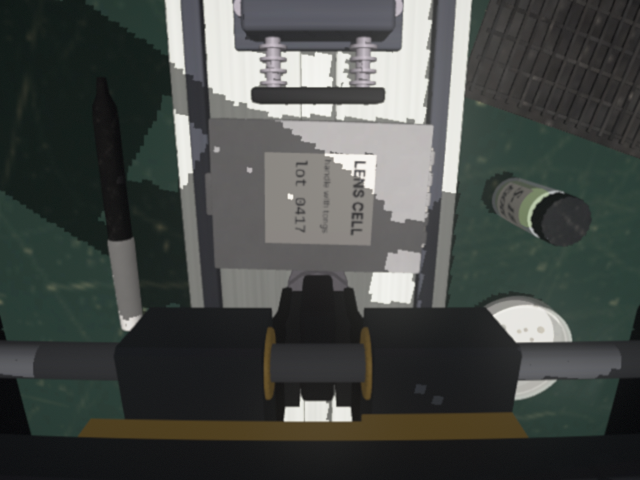

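Request:
{"fn": "drive_tool", "kwargs": {
  "plan": [
    {"offset":[0,-0.15,0],"delta_rot":[0,0,0],"jaw":0.5},
    {"offset":[0,-0.3,0],"delta_rot":[0,0,0],"jaw":0.5},
    {"offset":[0,-0.45,0],"delta_rot":[0,0,0],"jaw":0.5},
    {"offset":[0,-0.6,0],"delta_rot":[0,0,0],"jaw":0.5},
    {"offset":[0,-0.65,0],"delta_rot":[0,0,0],"jaw":0.5},
    {"offset":[0,-0.7,0],"delta_rot":[0,0,0],"jaw":0.5},
    {"offset":[0,-0.7,0],"delta_rot":[0,0,0],"jaw":0.5},
    {"offset":[0,-0.7,0],"delta_rot":[0,0,0],"jaw":0.5}
  ]
}}

```text
time: 12.03
position: [0.5366, -0.1165, 0.063]
tool_rot: [0.996, 0.084, -0.001, -0.0]
ft_force: [0.6, -0.9, -3.0]
grip_width: 0.0117
```

```bash
python3 -c "
from h import *
st('a')
cv2.imwrite('pics/w12.png',camera('wrist')[:,:,::-1]);st('b')"
```

```text
a t 12.0333 px -0.01 py 9.58 z 62.95 F plate x,y,z 0.42 -1.0 -3.01 mom [-0.135 -0.162  0.018] rot [-0.06  0.09  0.02]
b t 12.0833 px -0.05 py 9.59 z 62.96 F plate x,y,z 0.15 -0.32 -3.07 mom [-0.094 -0.085 -0.031] rot [-0.06  0.09  0.02]
```

View pics/w12.png

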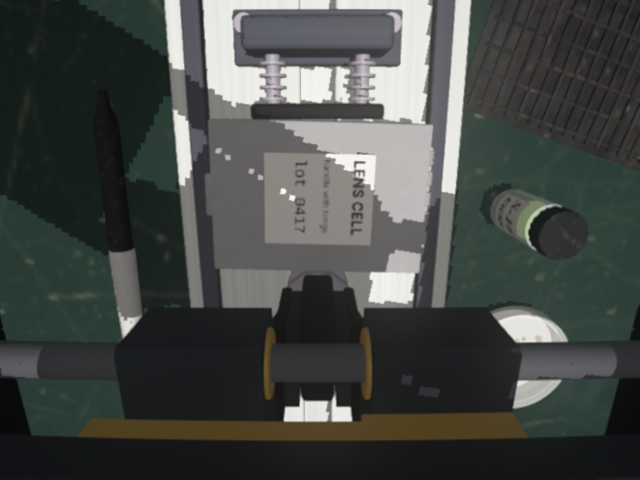

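Request:
{"fn": "drive_tool", "kwargs": {
  "plan": [
    {"offset":[0,-0.05,0],"delta_rot":[0,0,0],"jaw":0.5},
    {"offset":[0,-0.1,0],"delta_rot":[0,0,0],"jaw":0.5},
    {"offset":[0,-0.15,0],"delta_rot":[0,0,0],"jaw":0.5},
    {"offset":[0,-0.2,0],"delta_rot":[0,0,0],"jaw":0.5},
    {"offset":[0,-0.2,0],"delta_rot":[0,0,0],"jaw":0.5},
    {"offset":[0,-0.2,0],"delta_rot":[0,0,0],"jaw":0.5},
    {"offset":[0,-0.2,0],"delta_rot":[0,0,0],"jaw":0.5},
    {"offset":[0,-0.2,0],"delta_rot":[0,0,0],"jaw":0.5}
  ]
}}

```text
time: 12.75
position: [0.5367, -0.1149, 0.0631]
tool_rot: [0.996, 0.084, -0.0, -0.0]
ft_force: [1.4, -2.4, -3.6]
grip_width: 0.0119
```

```bash
python3 -c "
from h import *
st('a')
cv2.imwrite('pics/w13.png',camera('wrist')[:,:,::-1]);st('b')"
```

```text
a t 12.75 px 0.35 py 11.11 z 63.13 F plate x,y,z 0.96 -2.57 -3.61 mom [-0.606 -0.259 -0.03 ] rot [-0.01  0.04  0.02]
b t 12.8 px 0.31 py 11.16 z 63.09 F plate x,y,z 1.15 -3.21 -1.79 mom [-0.63  -0.24  -0.081] rot [-0.01  0.05  0.03]
```

Request:
{"fn": "drive_tool", "kwargs": {
  "plan": [
    {"offset":[0,-0.05,0],"delta_rot":[0,0,0],"jaw":0.5},
    {"offset":[0,-0.1,0],"delta_rot":[0,0,0],"jaw":0.5},
    {"offset":[0,-0.15,0],"delta_rot":[0,0,0],"jaw":0.5},
    {"offset":[0,-0.2,0],"delta_rot":[0,0,0],"jaw":0.5},
    {"offset":[0,-0.2,0],"delta_rot":[0,0,0],"jaw":0.5},
    {"offset":[0,-0.2,0],"delta_rot":[0,0,0],"jaw":0.5},
    {"offset":[0,-0.2,0],"delta_rot":[0,0,0],"jaw":0.5},
    {"offset":[0,-0.2,0],"delta_rot":[0,0,0],"jaw":0.5}
  ]
}}

```text
time: 13.47
position: [0.5367, -0.1132, 0.0632]
tool_rot: [0.996, 0.085, -0.0, 0.0]
ft_force: [1.9, -3.3, -2.8]
grip_width: 0.0116
```

```bash
python3 -c "
from h import *
st('a')
cv2.imwrite('pics/w14.png',camera('wrist')[:,:,::-1]);st('b')"
```

```text
a t 13.4667 px 0.66 py 12.81 z 63.19 F plate x,y,z 1.36 -3.57 -2.84 mom [-0.993 -0.31  -0.048] rot [0.03 0.   0.04]
b t 13.5167 px 0.64 py 12.80 z 63.18 F plate x,y,z 0.94 -5.08 -2.71 mom [-0.949 -0.42  -0.014] rot [0.03 0.   0.03]
```

View pics/w14.png

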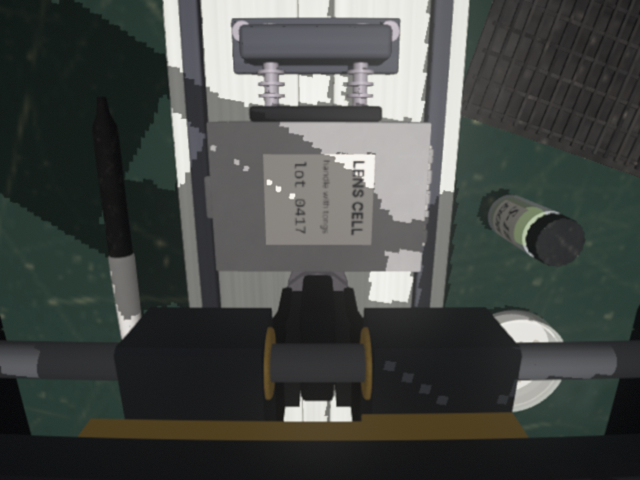

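Request:
{"fn": "drive_tool", "kwargs": {
  "plan": [
    {"offset":[-0.02,-0.05,0],"delta_rot":[0,0,0],"jaw":0.5},
    {"offset":[-0.04,-0.1,0],"delta_rot":[0,0,0],"jaw":0.5},
    {"offset":[-0.05,-0.15,0],"delta_rot":[0,0,0],"jaw":0.5},
    {"offset":[-0.05,-0.2,0],"delta_rot":[0,0,0],"jaw":0.5},
    {"offset":[-0.05,-0.2,0],"delta_rot":[0,0,0],"jaw":0.5},
    {"offset":[-0.05,-0.2,0],"delta_rot":[0,0,0],"jaw":0.5},
    {"offset":[-0.05,-0.2,0],"delta_rot":[0,0,0],"jaw":0.5},
    {"offset":[-0.05,-0.2,0],"delta_rot":[0,0,0],"jaw":0.5}
  ]
}}

```text
time: 14.18
position: [0.5365, -0.1119, 0.0633]
tool_rot: [0.996, 0.085, 0.001, 0.001]
ft_force: [3.1, -5.5, -2.6]
grip_width: 0.012
```

```bash
python3 -c "
from h import *
st('a')
for i in range(3): im=camera('wrist'); st('b')
cv2.imwrite('pics/w15.png',im[:,:,::-1])"
```

```text
a t 14.1833 px 0.64 py 14.06 z 63.33 F plate x,y,z 2.11 -5.96 -2.63 mom [-1.26  -0.405 -0.084] rot [ 0.11 -0.06  0.05]
b t 14.2333 px 0.66 py 14.01 z 63.35 F plate x,y,z 1.26 -5.25 -2.67 mom [-1.263 -0.433 -0.042] rot [ 0.11 -0.06  0.05]
b t 14.2833 px 0.65 py 14.04 z 63.33 F plate x,y,z 1.65 -6.48 -2.65 mom [-1.256 -0.408  0.009] rot [ 0.11 -0.06  0.05]
b t 14.3333 px 0.63 py 14.05 z 63.33 F plate x,y,z 0.72 -5.71 -3.83 mom [-1.253 -0.43  -0.04 ] rot [ 0.11 -0.06  0.05]
```

View pics/w15.png

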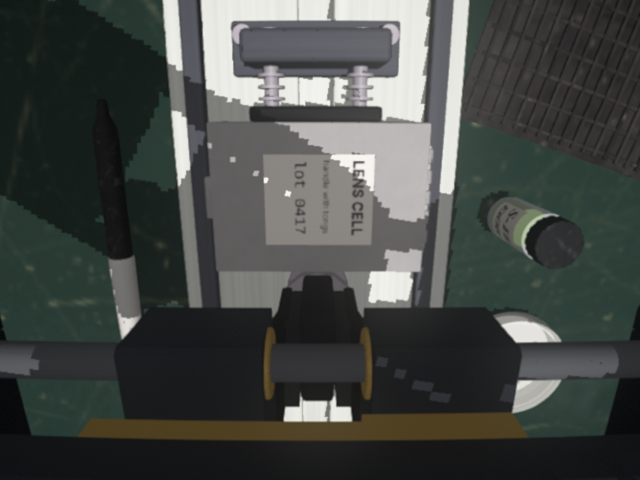

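Request:
{"fn": "drive_tool", "kwargs": {
  "plan": [
    {"offset":[0,-0.05,0],"delta_rot":[0,0,0],"jaw":0.5},
    {"offset":[0,-0.1,0],"delta_rot":[0,0,0],"jaw":0.5},
    {"offset":[0,-0.15,0.02],"delta_rot":[0,0,0],"jaw":0.5},
    {"offset":[0,-0.2,0.04],"delta_rot":[0,0,0],"jaw":0.5},
    {"offset":[0,-0.25,0.05],"delta_rot":[0,0,0],"jaw":0.5},
    {"offset":[0,-0.3,0.05],"delta_rot":[0,0,0],"jaw":0.5},
    {"offset":[0,-0.3,0.05],"delta_rot":[0,0,0],"jaw":0.5},
    {"offset":[0,-0.3,0.05],"delta_rot":[0,0,0],"jaw":0.5}
  ]
}}

```text
time: 15.0
position: [0.5365, -0.1103, 0.0633]
tool_rot: [0.996, 0.085, 0.001, 0.002]
ft_force: [1.9, -9.2, -2.7]
grip_width: 0.0114
```

```bash
python3 -c "
from h import *
st('a')
for i in range(2): im=camera('scene'); st('b')
cv2.imwrite('pics/s16.png',cv2.resize(im[150:310,300:460,::-1],None,fx=3.75,fy=3.75,interpolation=cv2.INTER_CUBIC))
im=camera('wrist'); st('b');cv2.imwrite('pics/w16.png',im[:,:,::-1])
"
```

```text
a t 15.0 px 0.91 py 15.67 z 63.25 F plate x,y,z 0.33 -9.4 -2.72 mom [-1.914 -0.179  0.034] rot [ 0.25 -0.1   0.1 ]
b t 15.05 px 0.89 py 15.66 z 63.23 F plate x,y,z -0.32 -8.74 -1.62 mom [-1.949 -0.095  0.004] rot [ 0.25 -0.1   0.1 ]
b t 15.1 px 0.87 py 15.68 z 63.23 F plate x,y,z 0.09 -9.85 -1.38 mom [-1.903 -0.064 -0.037] rot [ 0.25 -0.1   0.1 ]
b t 15.15 px 0.90 py 15.65 z 63.25 F plate x,y,z 0.69 -9.75 -1.92 mom [-1.831 -0.136 -0.015] rot [ 0.25 -0.1   0.1 ]
```

View pics/s16.png

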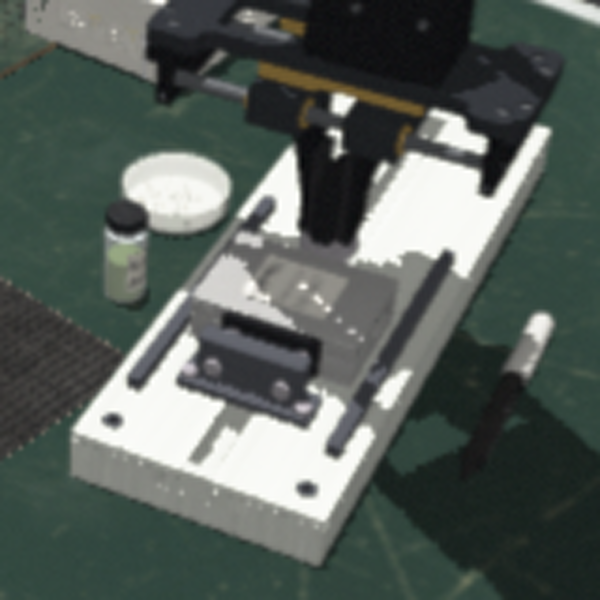

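View pics/w16.png

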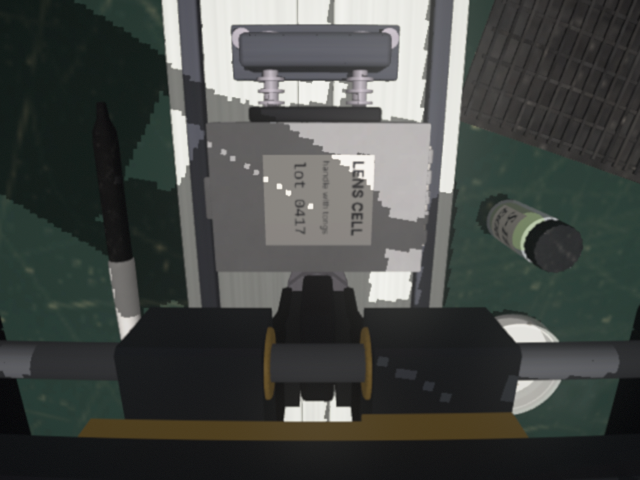

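Request:
{"fn": "drive_tool", "kwargs": {
  "plan": [
    {"offset":[0,0,0],"delta_rot":[0,0,5],"jaw":0.5},
    {"offset":[0.01,0,0],"delta_rot":[0,0,11],"jaw":0.5},
    {"offset":[0.015,0,0],"delta_rot":[0,0,17],"jaw":0.5},
    {"offset":[0.02,0,0],"delta_rot":[0,0,23],"jaw":0.5},
    {"offset":[0.025,0.005,0],"delta_rot":[0,0,29],"jaw":0.5},
    {"offset":[0.03,0.01,0],"delta_rot":[0,0,35],"jaw":0.5},
    {"offset":[0.03,0.01,0],"delta_rot":[0,0,40],"jaw":0.5},
    {"offset":[0.03,0.01,0],"delta_rot":[0,0,40],"jaw":0.5}
  ]
}}

```text
time: 15.82
position: [0.5347, -0.11, 0.0627]
tool_rot: [0.965, -0.262, -0.001, 0.002]
ft_force: [-0.1, -9.8, -2.8]
grip_width: 0.0116
```

```bash
python3 -c "
from h import *
st('a')
for i in range(2): im=camera('wrist'); st('b')
cv2.imwrite('pics/w17.png',im[:,:,::-1])
"
```

```text
a t 15.8167 px -0.75 py 16.27 z 62.66 F plate x,y,z -1.71 -9.61 -2.79 mom [-1.912  0.331  0.038] rot [  0.19   0.08 -40.04]
b t 15.8667 px -0.68 py 16.23 z 62.64 F plate x,y,z -2.51 -9.58 -2.57 mom [-1.914  0.432  0.012] rot [  0.19   0.07 -39.9 ]
b t 15.9167 px -0.64 py 16.25 z 62.65 F plate x,y,z -1.65 -9.54 -2.27 mom [-1.947  0.38   0.021] rot [  0.19   0.07 -39.87]
```

View pics/w17.png

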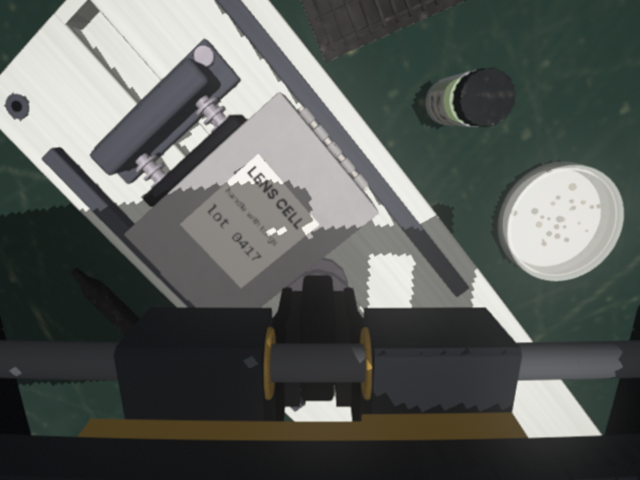

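Request:
{"fn": "drive_tool", "kwargs": {
  "plan": [
    {"offset":[0.01,-0.01,0],"delta_rot":[0,0,6],"jaw":0.5},
    {"offset":[0.03,-0.02,0],"delta_rot":[0,0,13],"jaw":0.5},
    {"offset":[0.05,-0.03,0],"delta_rot":[0,0,20],"jaw":0.5},
    {"offset":[0.07,-0.04,0],"delta_rot":[0,0,27],"jaw":0.5},
    {"offset":[0.09,-0.05,0],"delta_rot":[0,0,34],"jaw":0.5},
    {"offset":[0.1,-0.06,0],"delta_rot":[0,0,41],"jaw":0.5},
    {"offset":[0.1,-0.06,0],"delta_rot":[0,0,48],"jaw":0.5},
    {"offset":[0.1,-0.06,0],"delta_rot":[0,0,50],"jaw":0.5}
  ]
}}

```text
time: 16.58
position: [0.5355, -0.1101, 0.0627]
tool_rot: [0.764, -0.646, -0.0, 0.002]
ft_force: [-2.0, -11.1, -2.5]
grip_width: 0.0117
```

```bash
python3 -c "
from h import *
st('a')
for i in range(2): im=camera('wrist'); st('b')
cv2.imwrite('pics/w18.png',im[:,:,::-1])
im=camera('scene');cv2.imwrite('pics/s18.png',cv2.resize(im[150:310,300:460,::-1],None,fx=3.75,fy=3.75,interpolation=cv2.INTER_CUBIC));st('c')
"
```

```text
a t 16.5833 px 0.03 py 16.03 z 62.68 F plate x,y,z -3.83 -10.56 -2.55 mom [-2.031  0.685  0.115] rot [ 2.600e-01  3.000e-02 -9.011e+01]
b t 16.6333 px 0.06 py 16.02 z 62.66 F plate x,y,z -3.82 -10.61 -1.59 mom [-1.988  0.653  0.05 ] rot [ 2.600e-01  3.000e-02 -9.005e+01]
b t 16.6833 px 0.12 py 15.98 z 62.67 F plate x,y,z -3.98 -10.52 -1.47 mom [-1.938  0.605 -0.017] rot [ 2.600e-01  2.000e-02 -8.989e+01]
c t 16.7333 px 0.14 py 16.01 z 62.66 F plate x,y,z -2.9 -10.76 -1.41 mom [-1.961  0.648 -0.019] rot [ 2.500e-01  2.000e-02 -8.985e+01]
```

View pics/w18.png

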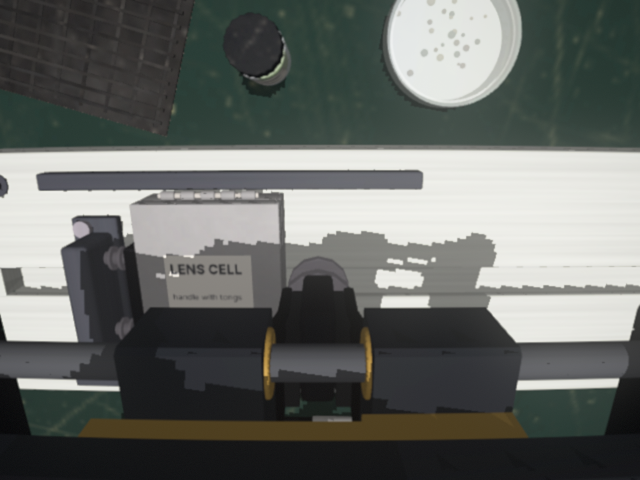

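View pics/s18.png

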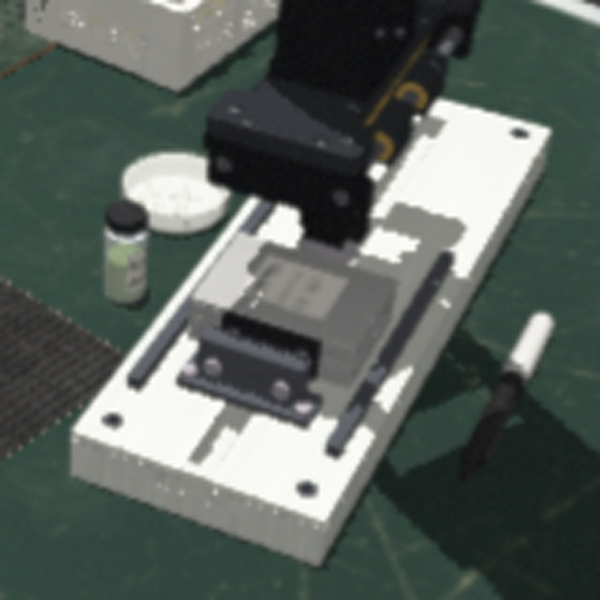

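Request:
{"fn": "drive_tool", "kwargs": {
  "plan": [
    {"offset":[0,0.02,0.01],"delta_rot":[0,0,0],"jaw":0.5},
    {"offset":[0,0.04,0.02],"delta_rot":[0,0,0],"jaw":0.5},
    {"offset":[0,0.06,0.03],"delta_rot":[0,0,0],"jaw":0.5},
    {"offset":[0,0.06,0.04],"delta_rot":[0,0,0],"jaw":0.5},
    {"offset":[0,0.06,0.05],"delta_rot":[0,0,0],"jaw":0.5},
    {"offset":[0,0.06,0.06],"delta_rot":[0,0,0],"jaw":0.5},
    {"offset":[0,0.06,0.06],"delta_rot":[0,0,0],"jaw":0.5},
    {"offset":[0,0.06,0.06],"delta_rot":[0,0,0],"jaw":0.5}
  ]
}}

```text
time: 17.4
position: [0.5356, -0.1101, 0.0626]
tool_rot: [0.765, -0.644, 0.001, 0.002]
ft_force: [-1.1, -9.9, 0.4]
grip_width: 0.0117
```

```bash
python3 -c "
from h import *
st('a')
for i in range(2): im=camera('wrist'); st('b')
"
```

```text
a t 17.4 px 0.07 py 15.98 z 62.64 F plate x,y,z -2.7 -9.57 0.43 mom [-1.853  0.58   0.064] rot [ 2.100e-01 -5.000e-02 -8.986e+01]
b t 17.45 px 0.09 py 15.98 z 62.65 F plate x,y,z -3.89 -9.13 0.96 mom [-1.758  0.531 -0.043] rot [ 2.100e-01 -6.000e-02 -8.986e+01]
b t 17.5 px 0.10 py 15.97 z 62.63 F plate x,y,z -2.9 -10.25 1.36 mom [-1.849  0.59   0.084] rot [ 2.100e-01 -5.000e-02 -8.986e+01]
```

Request:
{"fn": "drive_tool", "kwargs": {
  "plan": [
    {"offset":[0,0,0],"delta_rot":[0,0,0],"jaw":1.4},
    {"offset":[0,0,0],"delta_rot":[0,0,0],"jaw":2},
    {"offset":[0,0,0],"delta_rot":[0,0,0],"jaw":4},
    {"offset":[0.2,0,0],"delta_rot":[0,0,0],"jaw":4},
    {"offset":[0.3,0,0],"delta_rot":[0,0,0],"jaw":4},
    {"offset":[0.3,0,0],"delta_rot":[0,0,0],"jaw":4},
    {"offset":[0.3,0,0],"delta_rot":[0,0,0],"jaw":4},
    {"offset":[0.3,0,0],"delta_rot":[0,0,0],"jaw":4}
  ]
}}

```text
time: 18.17
position: [0.5355, -0.1102, 0.0616]
tool_rot: [0.764, -0.645, -0.002, 0.0]
ft_force: [0.5, 0.6, 0.5]
grip_width: 0.0391
```

```bash
python3 -c "
from h import *
st('a')
im=camera('wrist'); st('b')
cv2.imwrite('pics/w19.png',im[:,:,::-1])
"
```

```text
a t 18.1667 px -0.04 py 15.92 z 61.61 F plate x,y,z 0.6 0.5 0.48 mom [ 0.019  0.018 -0.076] rot [ 3.000e-02  2.000e-01 -8.996e+01]
b t 18.2167 px 0.04 py 15.79 z 61.63 F plate x,y,z -0.49 -0.12 0.92 mom [-0.004 -0.001 -0.001] rot [ 3.000e-02  1.800e-01 -8.996e+01]
```

View pics/w19.png

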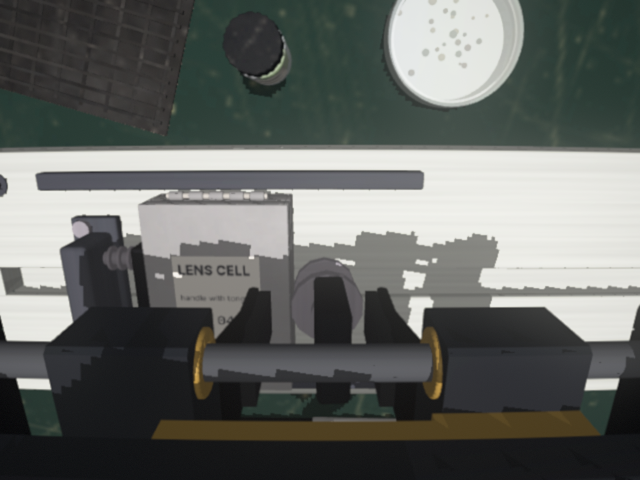

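Request:
{"fn": "drive_tool", "kwargs": {
  "plan": [
    {"offset":[0,0,-0.5],"delta_rot":[0,0,0],"jaw":4},
    {"offset":[0,0,-1.5],"delta_rot":[0,0,0],"jaw":4},
    {"offset":[0,0,-3],"delta_rot":[0,0,0],"jaw":4},
    {"offset":[0,0,-5.5],"delta_rot":[0,0,0],"jaw":4},
    {"offset":[0,0,-8.5],"delta_rot":[0,0,0],"jaw":4},
    {"offset":[0,0,-12],"delta_rot":[0,0,0],"jaw":4},
    {"offset":[0,0,-15],"delta_rot":[0,0,0],"jaw":4},
    {"offset":[0,0,-16],"delta_rot":[0,0,0],"jaw":4}
  ]
}}

```text
time: 18.88
position: [0.5388, -0.1118, 0.2276]
tool_rot: [0.764, -0.645, 0.004, -0.001]
ft_force: [1.1, -0.3, 0.4]
grip_width: 0.0399
```

```bash
python3 -c "
from h import *
o=st('a')
im=camera('wrist');np.save('o20.npy',o,allow_pickle=True)
cv2.imwrite('pics/w20.png',im[:,:,::-1])
im=camera('scene');cv2.imwrite('pics/s20.png',cv2.resize(im[150:310,300:460,::-1],None,fx=3.75,fy=3.75,interpolation=cv2.INTER_CUBIC))
"
```

```text
a t 18.8833 px 2.93 py 13.80 z 227.64 F plate x,y,z 1.07 -0.48 0.41 mom [-0.043 -0.019 -0.066] rot [ -0.11  -0.5  -89.96]
```

View pics/w20.png

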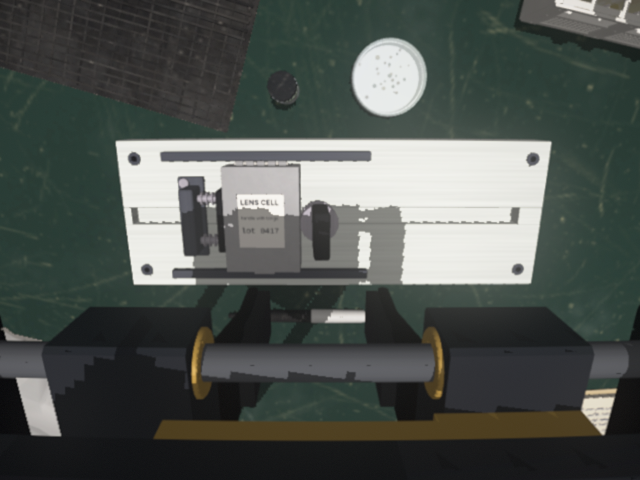

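View pics/s20.png

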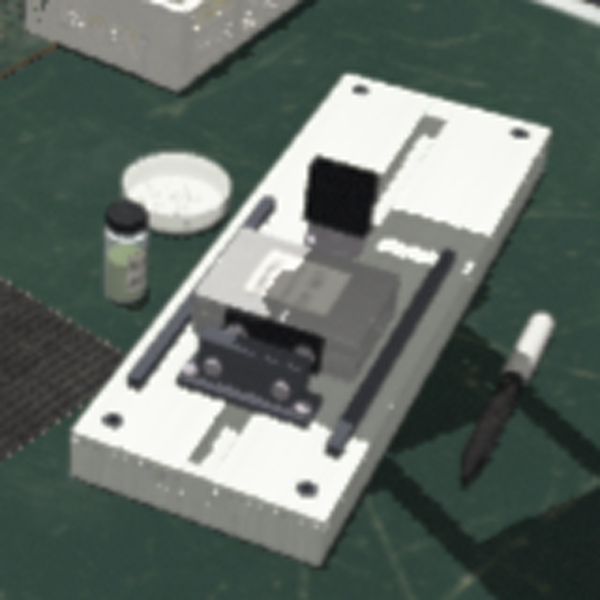

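```bash
python3 - <<'E'
from h import *
o=np.load('o20.npy',allow_pickle=True).item()
im=cv2.imread("pics/w20.png")
cv2.imwrite("pics/w20c.png",cv2.resize(im[135:290,110:380],None,fx=2.9,fy=2.9,interpolation=cv2.INTER_CUBIC))
t=camera("top")[:,:,::-1];cv2.imwrite("pics/t20.png",t)
t0=cv2.imread("pics/top0.png");d=cv2.absdiff(t,t0).max(2)
cv2.imwrite("pics/t20c.png",cv2.resize(np.hstack([t0[170:330,350:450],t[170:330,350:450]]),None,fx=3.6,fy=3.6,interpolation=cv2.INTER_CUBIC))
print(get_obs()['time'])
E
```

```text
19.0333
```

View pics/w20c.png

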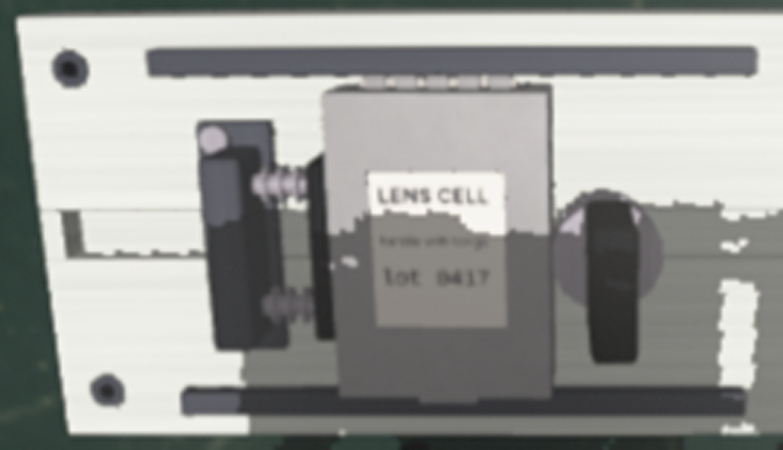

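View pics/t20c.png

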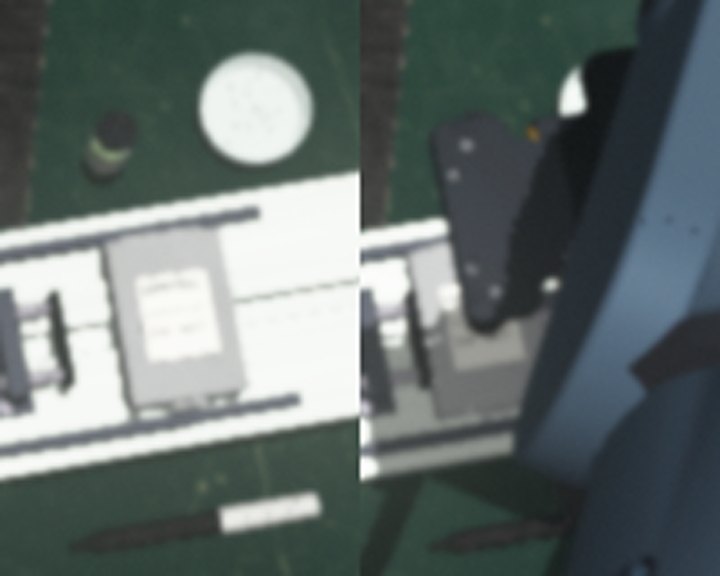

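```bash
python3 - <<'E'
from h import *
o=np.load('o20.npy',allow_pickle=True).item()
o1=np.load('o1.npy',allow_pickle=True).item()
Xh=np.array([[50,170,30],[50,-170,30],[-50,-170,30],[-50,170,30]])/1e3
for nm,oo,h,box,pad,back in (("start",o1,[[199,60],[577.5,95],[553,202.5],[198.5,174]],[[325,72],[398,82],[382,186],[314,178]],[[289,95],[286,157]],[[252,92],[244,159]]),
 ("now",o,np.array([[134,159],[533,159],[517,269],[147,269]]),crop([[325,93],[551,87],[552,398],[340,398]],2.9,110,135),crop([[327,155],[334,338]],2.9,110,135),None)):
    p,r=fit([("wrist",Xh,h,oo)],[.538,-.126,.169]); print(nm,p.round(4),r.tolist())
    def loc(W):
        c,s=np.cos(p[2]),np.sin(p[2]);d=W[:,:2]-p[:2];return (np.c_[c*d[:,0]+s*d[:,1],-s*d[:,0]+c*d[:,1]]*1e3).round(1).tolist()
    print("box",loc(ray("wrist",box,.056,oo)),"pad",loc(ray("wrist",pad,.056,oo)))
bt=crop([[588,362],[636,362],[590,202],[630,202]],2.9,110,135)
print("bar",loc(ray("wrist",bt[:2],.0985,o)),loc(ray("wrist",bt[2:],.0985,o)))
E
```

```text
start [ 0.5378 -0.1264  0.1685] [[-0.2, 0.0], [0.3, -0.3], [0.4, 0.5], [-0.5, -0.0]]
box [[45.7, 59.4], [43.0, -1.1], [-43.9, 1.7], [-41.7, 61.7]] pad [[25.5, 87.6], [-25.5, 87.1]]
now [ 0.5382 -0.1262  0.1685] [[-0.5, -0.5], [0.1, -0.0], [0.9, 0.3], [-0.5, 0.5]]
box [[45.5, 89.3], [46.9, 28.0], [-42.4, 28.7], [-42.4, 90.4]] pad [[28.6, 89.7], [-24.1, 91.0]]
bar [[-16.9, 17.8], [-16.9, 5.8]] [[23.9, 17.2], [23.9, 7.6]]
```

Request:
{"fn": "drive_tool", "kwargs": {
  "plan": [
    {"offset":[0,0,0]},
    {"offset":[0,0,0]},
    {"offset":[0,0,0]},
    {"offset":[0,0,0]},
    {"offset":[0,0,0]},
    {"offset":[0,0,0]},
    {"offset":[0,0,0]},
    {"offset":[0,0,0]}
  ]
}}

```text
invalid input at $.plan[0]: expected keys offset, delta_rot, jaw
```

```bash
python3 - <<'E'
from h import *
s=camera("scene")[:,:,::-1];cv2.imwrite("pics/s21.png",s)
c=cv2.resize(s[150:310,300:460],None,fx=3.75,fy=3.75,interpolation=cv2.INTER_CUBIC);a=cv2.imread("pics/s20.png")
print("diff bolt/box region",cv2.absdiff(c,a)[140:400,170:410].max())
s0=cv2.imread("pics/scene0.png")
for n,(x0,y0,x1,y1) in dict(petri_vial=(325,185,362,235),marker=(420,230,450,282)).items():
    d=cv2.absdiff(s,s0)[y0:y1,x0:x1].max(2); print(n,d.mean(),(d>40).sum())
cv2.imwrite("pics/cmp.png",cv2.resize(np.hstack([s0[175:290,320:455],s[175:290,320:455]]),None,fx=2.9,fy=2.9))
E
```

```text
diff bolt/box region 79
petri_vial 8.096216216216217 117
marker 12.705769230769231 73
```

View pics/cmp.png

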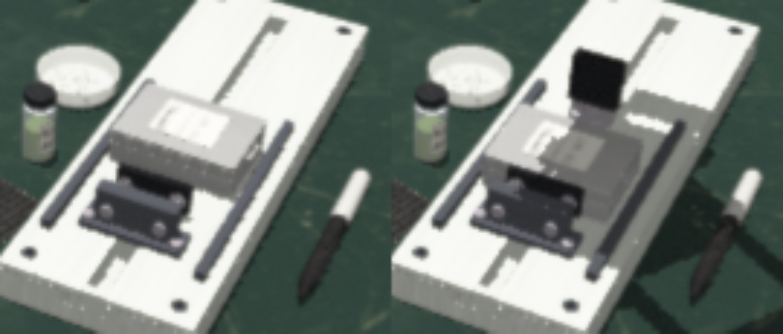

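Request:
{"fn": "drive_tool", "kwargs": {
  "plan": [
    {"offset":[0,0,0],"delta_rot":[0,0,0],"jaw":4},
    {"offset":[0,0,0],"delta_rot":[0,0,0],"jaw":4},
    {"offset":[0,0,0],"delta_rot":[0,0,0],"jaw":4},
    {"offset":[0,0,0],"delta_rot":[0,0,0],"jaw":4},
    {"offset":[0,0,0],"delta_rot":[0,0,0],"jaw":4},
    {"offset":[0,0,0],"delta_rot":[0,0,0],"jaw":4},
    {"offset":[0,0,0],"delta_rot":[0,0,0],"jaw":4},
    {"offset":[0,0,0],"delta_rot":[0,0,0],"jaw":4}
  ]
}}

```text
time: 19.75
position: [0.5363, -0.1109, 0.2218]
tool_rot: [0.764, -0.645, -0.001, 0.0]
ft_force: [-0.4, 0.1, 0.0]
grip_width: 0.0399
```

```bash
python3 - <<'E'
from h import *
s=camera("scene")[:,:,::-1];a=cv2.imread("pics/s21.png")
print("diff box/bolt region",cv2.absdiff(s,a)[185:260,345:412].max(), get_obs()['time'])
print(hand_in())
E
```

```text
diff box/bolt region 66 19.8
the job is handed in; nothing more can be done
None
```

The slide box is clamped on the plate, and I handed the job in at about 19.8 s; I don't have the verdict.

**What I did:** I lowered the T-bolt's head into the slot about 28 mm clear of the box. I then slid it along until the box met the sprung pad and pressed on. Pressing force read 9 to 11 N at each check, by both wrist force and moment. It was sampled at the end of each move, so brief peaks in between weren't recorded. While still pressing I turned the bolt 90° clockwise, seated its flange on the plate, let go and lifted straight up.

**Last checks:**
- **Box:** by eye it lies flat between the guide strips, and the image measurement puts it square to the plate within about 0.01 rad.
- **Spring:** the pad is pushed back about 2.5–3 mm, so roughly 5 N still holds. That is the expected drop to half on letting go. The image measurement is only good to about 1 mm.
- **Bolt:** it stands with the bar across the slot. That the head sits under the lips follows from the turn angle and seating; the camera can't see it.
- **Bystanders:** the dish, vial and marker look unmoved between the first and last scene pictures. I compared these by eye.

**Not clean:** my picture comparison for creep of the box and bolt showed pixel differences. I put them down to the arm's moving shadow, since the arm was still settling by a few millimetres, but I handed in without looking further. So the absence of creep isn't confirmed.

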